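# Sample the grinding beads and hold the paddle in the residue reader

### The arm

A 7-joint arm with a two-finger parallel gripper is mounted at the origin on the work surface. World frame = base frame: x ahead of the robot, y to its left, z up, the work surface at z = 0. Lengths are in m, angles in rad, forces in N, time in s.
With the tool pointing down it reaches from about 0.425 to 0.925 m from the base axis. Payload 6.8 kg.
Tool frame: the origin (TCP) lies between the finger pads; the fingertips stand r.tcp_to_tips ahead of it and the grasp point (between the pads) lies 3 mm ahead of it (r.tcp_to_tips is the distance from the TCP to the fingertips, in m); z points along the fingers, y is the line along which they close (so a half turn about z gives the same grasp; the last joint's range is limited). The gripper opens to 85 mm and grips with 20 to 120 N. Pads are 22 mm wide; open, the fingers measure 114 mm over their backs; the gripper's body (76 mm by 85 mm) begins 54 mm behind the grasp point. The pads swing forward as they close: fully open they stand 13 mm farther back than shut.
Start: joints at [-1.326, 0.477, 0.022, 1.555, -0.011, 1.109, -0.083], TCP at [0.233, 0.633, 0.233] pointing down, gripper open.
Joint ranges: [-2.96, 2.96], [-0.34, 2.1], [-1.41, 1.46], [0.24, 2.44], [-1.37, 4.51], [0.17, 1.92], [-2.96, 2.96]. Speed limits (rad/s): [2.39, 2.39, 3.14, 3.14, 3.14, 3.14, 3.14].

### API

Orientations are given as a rotation vector (axis times angle).
In Python, from bench import r gives the robot as it stands. The module is installed in compiled form; this text tells all that it offers.
- The arm moves only by the tool step_arm, never from a script. Its argument "moves" is a list of rows, each an object of numbers: "rx", "ry", "rz": the turn, a rotation vector about the tool's x, y, z in degrees; "dx", "dy", "dz": the shift along the tool's x, y, z in mm; "gripper": the opening, from -1 (shut) to 1 (fully open). In form: [{"rx": .., "ry": .., "rz": .., "dx": .., "dy": .., "dz": .., "gripper": ..}, ...]. A call has 1 to 20 rows; each row shifts and turns the commanded pose from where the row before left it, along the tool's axes as they then stand; what a row does not reach is not made up. A row lasts 1/8 s, in which the tool goes at most 62.5 mm and 10.7 degrees, less where a joint would pass 70% of its speed; a pose out of reach is approached as far as the arm can. A call is refused whole if a number of a shift passes 62.5 or a number of a turn 10.7, either way. A call with a gripper value outside its range is refused whole. The fingers move at their own pace and stop on an object; "grip_force" is the grip in N (left out, the last holds). Time passes only in rows, so rows that do not move let the fingers close. It gives the time, the measured TCP pose, the force, the opening and the grip force at its end, in the units of the state.
- r.get_obs(): the state, without advancing time (a new reading comes with each control period).
- r.grab_frame(name): name is "side" or "top" or "wrist"; returns the picture (384x512x3 uint8, blue, green, red); there is no depth.
- r.camera_info(name): a dict with "mtx" (3x3 intrinsics, pixels), "rvec" (rotation vector, rad) and "tvec" (3), from world to camera coordinates, as OpenCV has them. Camera axes: x right, y down, z forward; pixel columns grow to the right and rows downward; lengths in m; the calibration is good to about 2 mm. A picture is of the moment at which its call begins: read the wrist's pose just before it. camera_info takes no time and is no camera call; for the wrist camera it gives the pose at the moment of the call.
- r.hand_in(): hands the job in; it is judged then, once.
The state is a dict: "clock": time; "joints": joint angles; "qvel": joint speeds; "tau": joint torques, N m; "tcp_pos": TCP position; "orientation": TCP orientation; "contact_force": force on the tool from outside, world axes, zero at the start; "moment": the same for the moment, N m; "grip_width": finger opening in m; "gripper_force": force on a finger pad.
Only numpy, scipy, OpenCV 4.12 (cv2) and the standard library are available. Lean on these libraries where they do the work, as an engineer would, in place of code of your own. Each camera call takes 0.05 s, during which the arm holds its last target. There are 200 camera calls.

### The job

Check the ceramic grinding beads for residue: take the sampling paddle out of its stand by its grip and, with the blade's end close to the bottom of the bowl, stir the beads round in three wide full circles so that they are well mixed, keeping every bead in the bowl. Then pass the blade upright down through the slot in the reader's roof until about two thirds of it (60 mm) is inside, and finish while holding it there still for the scan: do not let go, and do not let the grip rest on the reader. Leave the solvent bottle, the jar and the vial rack where they stand.

Things in the scene. Friction and masses are not known exactly. Their poses are not given: they have to be found in the camera images.
- paddle_grip (a point): Centre (half-way up) of the grip of the loose, upright sampling paddle: a white plastic block 18 mm (x) by 34 mm (y) by 50 mm tall. Below it on the same centre line is a steel blade 6 mm (x) by 24 mm (y) by 90 mm long. Paddle 60 to 130 g. z up along the paddle, y across the blade's broad face, x through its thickness. Grip's underside 25 mm below this point, blade's lower end 115 mm below.
- paddle_tip (a point): Centre of the lower end of the paddle's blade; axes as paddle_grip. The last 4 mm of the blade are stepped in to 4 by 21 mm. At the start it hangs 10 mm above the table in the holder.
- holder: Fixed open stand of grey plastic, 100 mm tall: slotted top plate 50 mm (x) by 90 mm (y) on two side legs over a foot 70 by 90 mm. The paddle hangs in its slot (9 mm in x, 28 mm in y), grip's underside resting on the top, paddle axes along the holder's; it lifts straight out after a 90 mm rise. Origin at the centre of its underside on the table, z up.
- bowl: Fixed round straight-walled aluminium bowl, open at the top: outer diameter 112 mm, inner diameter 104 mm, 55 mm tall, flat inner floor 5 mm above the table. It holds eight beads in one layer, at the start in a loose ring about 27 mm from its centre with the middle free. Origin at the centre of its underside on the table, z up; its x and y axes can point any way round.
- bowl_floor (a point): Centre of the bowl's inner floor, 5 mm above the table; axes as the bowl's.
- bead0_center (a point): Centre of one of the eight loose white ceramic beads in the bowl: balls of 18 mm diameter, 18 g, free to roll on the bowl's floor.
- bead1_center (a point): Centre of one of the eight loose white ceramic beads in the bowl: balls of 18 mm diameter, 18 g, free to roll on the bowl's floor.
- bead2_center (a point): Centre of one of the eight loose white ceramic beads in the bowl: balls of 18 mm diameter, 18 g, free to roll on the bowl's floor.
- bead3_center (a point): Centre of one of the eight loose white ceramic beads in the bowl: balls of 18 mm diameter, 18 g, free to roll on the bowl's floor.
- bead4_center (a point): Centre of one of the eight loose white ceramic beads in the bowl: balls of 18 mm diameter, 18 g, free to roll on the bowl's floor.
- bead5_center (a point): Centre of one of the eight loose white ceramic beads in the bowl: balls of 18 mm diameter, 18 g, free to roll on the bowl's floor.
- bead6_center (a point): Centre of one of the eight loose white ceramic beads in the bowl: balls of 18 mm diameter, 18 g, free to roll on the bowl's floor.
- bead7_center (a point): Centre of one of the eight loose white ceramic beads in the bowl: balls of 18 mm diameter, 18 g, free to roll on the bowl's floor.
- reader: Fixed residue reader: a box 120 by 120 mm, 100 mm tall, white sides, black base, clear windows on its two x faces, bare aluminium roof 10 mm thick with one slot in the middle. Under it a closed empty chamber 107 mm (x) by 50 mm (y), its floor 90 mm below the roof's upper face. Origin at the centre of its underside on the table, z up.
- slot (a point): Centre of the slot at the upper face of the reader's roof, 100 mm above the table. Axes as the reader's: the slot is long along y and narrow along x, z up. It is 8 mm (x) by 28 mm (y) for the 6 by 24 mm blade, with bevelled edges at the top about 3 mm wide. The blade fits either way round (turned half a turn as well).
- solvent: Bystander: loose amber solvent bottle with a blue cap, 68 mm diameter, 150 mm tall; origin at the centre of its underside.
- jar: Bystander: loose clear glass jar with a black lid, 60 mm diameter, 70 mm tall; origin at the centre of its underside.
- vials: Bystander: loose black vial rack 70 by 110 mm with capped vials, 48 mm tall; origin at the centre of its underside.
Things that resemble listed ones, but are neither listed nor needed, are in the scene too. There is more than one size of the part that bears paddle_grip; the job needs the smallest. What is shaped like the bowl but red is not meant.

How it is judged:
On the way, in this order (a step that is already met when the one before it is completed fails the run):
1. the blade's end is down among the beads, on the bowl's +x side (over 8 mm from the centre) (z of paddle_tip in the frame of bowl_floor below 0.016 m and horizontal distance between paddle_tip and bowl_floor below 0.05 m and x of paddle_tip in the frame of bowl_floor above 0.008 m), for 0.05 s.
2. it goes round the bowl's middle, not through it (over 7 mm to the +y or -y side), among the beads (z of paddle_tip in the frame of bowl_floor below 0.016 m and horizontal distance between paddle_tip and bowl_floor below 0.05 m and x of paddle_tip in the frame of bowl_floor between -0.007 and 0.007 m and (y of paddle_tip in the frame of bowl_floor above 0.007 m or y of paddle_tip in the frame of bowl_floor below -0.007 m)), for 0.02 s.
3. it has passed to the bowl's -x side, still among the beads (z of paddle_tip in the frame of bowl_floor below 0.016 m and horizontal distance between paddle_tip and bowl_floor below 0.05 m and x of paddle_tip in the frame of bowl_floor below -0.008 m), for 0.05 s.
4. it goes round the bowl's middle, not through it (over 7 mm to the +y or -y side), among the beads (all of step 2), for 0.02 s.
5. back on the bowl's +x side, among the beads (all of step 1), for 0.05 s.
6. it goes round the bowl's middle, not through it (over 7 mm to the +y or -y side), among the beads (all of step 4), for 0.02 s.
7. on the -x side for the second time (all of step 3), for 0.05 s.
8. it goes round the bowl's middle, not through it (over 7 mm to the +y or -y side), among the beads (all of step 6), for 0.02 s.
9. a third time on the +x side, with the beads mixed: in each of four pairs of beads (0 or 2, 1 or 3, 4 or 6, 5 or 7) one has moved over 8 mm from its start (all of step 5 and distance of any of bead0_center, bead2_center from where it was at the start of the episode above 0.008 m and distance of any of bead1_center, bead3_center from where it was at the start of the episode above 0.008 m and distance of any of bead4_center, bead6_center from where it was at the start of the episode above 0.008 m and distance of any of bead5_center, bead7_center from where it was at the start of the episode above 0.008 m), for 0.05 s.
At the end, for the whole second after the job is handed in: Blade through the slot, its end 42-78 mm below the roof's upper face, within 6 mm (x), 7 mm (y) of the slot's axis, upright within 0.12 rad, slower than 0.02 m/s, gripped with over 3 N; all beads in the bowl; bystanders upright within 0.3 rad, moved under 30 mm (z of paddle_tip in the frame of slot between -0.078 and -0.042 m and x of paddle_tip in the frame of slot between -0.006 and 0.006 m and y of paddle_tip in the frame of slot between -0.007 and 0.007 m and angle between paddle_tip's own z axis and vertical below 0.12 rad and contact force between the fingers and paddle above 3 N and linear speed of paddle below 0.02 m/s and not (horizontal distance between any of bead0_center, bead1_center, bead2_center, bead3_center, bead4_center, bead5_center, bead6_center, bead7_center and bowl_floor above 0.056 m) and not (distance of any of solvent, jar, vials from where it was at the start of the episode above 0.03 m or angle between any of solvent, jar, vials's own z axis and vertical above 0.3 rad)); the arm keeps its last pose, push and grip.
It fails at once if a bead leaves the bowl (horizontal distance between any of bead0_center, bead1_center, bead2_center, bead3_center, bead4_center, bead5_center, bead6_center, bead7_center and bowl_floor above 0.056 m).
It fails at once if a bystander is pushed over 30 mm or tipped (distance of any of solvent, jar, vials from where it was at the start of the episode above 0.03 m or angle between any of solvent, jar, vials's own z axis and vertical above 0.3 rad).
It also fails if it takes over 72 s, if anything falls off the work surface, if the arm or the gripper's body presses on something with over 40 N, if the wrist force passes 120 N, or if a joint passes its speed limit or range.

## Working session

There is one attempt and no reset: what is moved stays moved. The work goes in short steps, Python scripts to look and compute and a tool call to move; the robot and the scene stay as the last step left them, time stands still between calls to the robot, and variables do not carry over. Pictures are saved under pics/ and viewed, at most 10 in all, crops included, and the job is handed in when it is done.

Besides the shell and the picture viewer there is one more tool, called after "Emit:" in YAML: its name, and indented under it one key for each argument. step_arm: Moves the arm, as the interface text tells. Its arguments: {"type":"object","properties":{"moves":{"type":"array","items":{"type":"object","properties":{"rx":{"type":"number"},"ry":{"type":"number"},"rz":{"type":"number"},"dx":{"type":"number"},"dy":{"type":"number"},"dz":{"type":"number"},"gripper":{"type":"number"}}}},"grip_force":{"type":"number"}},"required":["moves"]}

```bash
mkdir -p pics; cat > h.py <<'E'
import numpy as np, cv2
from scipy.spatial.transform import Rotation as R
from bench import r
def cam(n):
    c=r.camera_info(n); K=np.array(c['mtx'],float); Rm=cv2.Rodrigues(np.array(c['rvec'],float))[0]; t=np.array(c['tvec'],float).ravel()
    return K,Rm,t
def ray(c,u,v,z):
    K,Rm,t=c; o=-Rm.T@t; d=Rm.T@np.linalg.solve(K,[u,v,1.]); return o+d*(z-o[2])/d[2]
def proj(c,P):
    K,Rm,t=c; p=K@(Rm@np.asarray(P,float)+t); return p[:2]/p[2]
E
python3 - <<'E'
from h import *
o=r.get_obs();print(o['clock'],o['tcp_pos'],o['orientation'],o['grip_width'],r.tcp_to_tips)
for n in('top','side','wrist'):
    c=cam(n); im=r.grab_frame(n); cv2.imwrite(f'pics/{n}0.png',im); print(n,-c[1].T@c[2],c[1][2],c[0][0,0])
cv2.imwrite('pics/a.png',cv2.resize(cv2.imread('pics/top0.png'),(800,600)))
E
```

```text
0.0 [0.23303989 0.63284896 0.2318818 ] [-5.51251556e-01 -3.09267021e+00  2.94343373e-03] 0.08552072317488049 0.022
top [0.31567101 0.01192448 1.30146111] [ 0.18298413 -0.01412696 -0.98301436] 462.2926037378841
side [ 0.50619495 -0.70571788  0.68637877] [ 0.03546766  0.77576236 -0.63002762] 432.9410629539728
wrist [0.16301252 0.65903146 0.37285071] [ 0.27379135 -0.10070868 -0.95650199] 300.27549334381894
```

View pics/a.png

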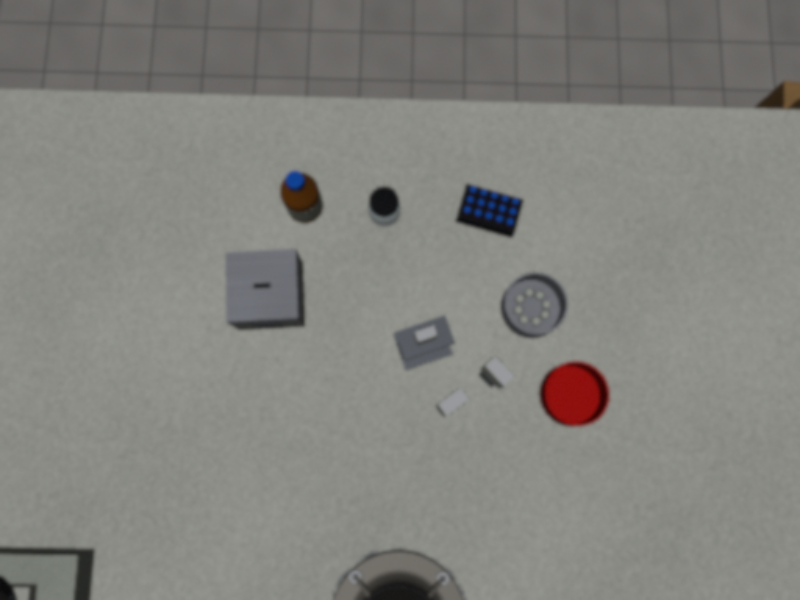

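View pics/side0.png

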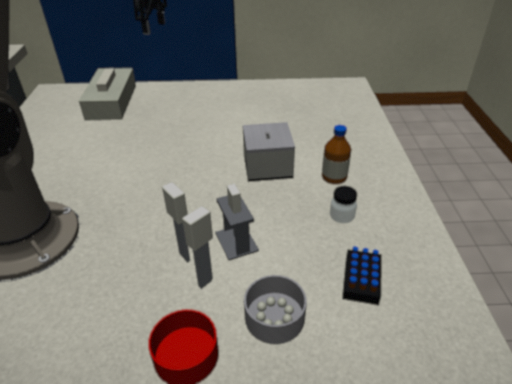

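The top view (800x600) shows the upright paddles: one in the grey holder at (426,333), plus two loose larger ones at (498,372) and (453,402). The slot is at (262,287), the bead bowl at (533,305) and the red decoy bowl at (574,393). I choose the paddle in the holder, which looks smallest. Next I measure and check it in a crop.

```bash
cat > m.py <<'E'
from h import *
c=cam('top'); im=cv2.imread('pics/top0.png'); hsv=cv2.cvtColor(im,cv2.COLOR_BGR2HSV); g=im.min(2)
def rect(mask,roi,z,name,inv=False):
    x0,y0,x1,y1=roi; m=np.zeros_like(g); m[y0:y1,x0:x1]=mask[y0:y1,x0:x1]
    cs=max(cv2.findContours(m,cv2.RETR_EXTERNAL,cv2.CHAIN_APPROX_NONE)[0],key=cv2.contourArea)
    P=np.array([ray(c,*p[0],z)[:2] for p in cs])*1000
    (cx,cy),(w,h),a=cv2.minAreaRect(P.astype(np.float32)); print(name,'center mm',round(cx,1),round(cy,1),'size',round(w,1),round(h,1),'ang',round(a,1))
    if h<w: print('   long axis deg',round(a,1))
    else: print('   long axis deg',round(a+90,1))
print('grip patch',g[205:222,264:282][::3,::2]); print(g[180:188,158:178])
wh=lambda t:((g>t)*255).astype('uint8')
rect(wh(145),(262,203,284,222),.150,'holder paddle top')
rect(wh(165),(305,225,332,250),.16,'dec1'); rect(wh(165),(278,245,302,268),.15,'dec2')
rect(((g<70)*255).astype('uint8'),(155,175,180,192),.1,'slot')
# reader roof
rect(((g<135)*255).astype('uint8'),(140,155,195,212),.1,'reader')
rect(((g<120)*255).astype('uint8'),(318,172,366,220),.055,'bowl')
big=cv2.resize(im[160:275,240:370],None,fx=4.6,fy=4.6,interpolation=cv2.INTER_CUBIC); cv2.imwrite('pics/c.png',big)
E
python3 m.py
```

```text
grip patch [[139 139 138 133 123 110  98  91  88]
 [119 105  95  91  92  99 116 104  86]
 [ 90 107 123 137 145 149 150 131  91]
 [ 88 128 151 151 151 150 143 125  91]
 [ 85  99 133 127 108  86  78  80  86]
 [ 87  82  75  78  83  86  87  87  87]]
[[113 114 112 110 107 105 104 103 102  99  97  96  95  94  98 104 109 110
  110 111]
 [113 113 112 106  96  86  81  80  79  76  73  71  71  72  82  97 106 110
  110 109]
 [112 111 108 101  84  65  54  52  50  50  48  47  48  54  71  92 103 108
  109 109]
 [110 110 107  99  81  64  54  54  53  55  55  56  57  63  77  93 104 108
  108 108]
 [111 109 107 102  93  84  81  81  82  82  83  83  84  87  93 101 107 109
  110 110]
 [112 111 111 108 105 102 102 101 102 101 102 102 103 103 105 108 109 111
  111 110]
 [112 112 112 111 111 111 109 109 110 109 110 109 109 110 109 109 110 110
  110 110]
 [112 112 112 112 112 111 111 111 111 111 110 110 111 110 109 109 109 110
  109 109]]
holder paddle top center mm 471.9 -34.6 size 9.6 25.5 ang 19.8
   long axis deg 109.8Traceback (most recent call last):
  File "m.py", line 13, in <module>
    rect(wh(165),(305,225,332,250),.16,'dec1'); rect(wh(165),(278,245,302,268),.15,'dec2')
    ~~~~^^^^^^^^^^^^^^^^^^^^^^^^^^^^^^^^^^^^^^
  File "m.py", line 5, in rect
    cs=max(cv2.findContours(m,cv2.RETR_EXTERNAL,cv2.CHAIN_APPROX_NONE)[0],key=cv2.contourArea)
ValueError: max() iterable argument is empty
```

```bash
sed -i '/dec1/d; /^print(.grip/d; s/wh(145)/wh(120)/' m.py; sed -i "s/(g<70)/(g<82)/; s/(318,172,366,220),.055/(316,170,366,220),.055/" m.py; python3 m.py
```

```text
holder paddle top center mm 471.8 -34.3 size 16.0 32.7 ang 19.8
   long axis deg 109.8
slot center mm 553.2 242.9 size 8.1 26.3 ang 1.4
   long axis deg 91.4
reader center mm 547.3 239.0 size 143.1 135.3 ang 2.9
   long axis deg 2.9
bowl center mm 537.8 -226.4 size 109.7 121.6 ang 44.7
   long axis deg 134.7
```

View pics/c.png

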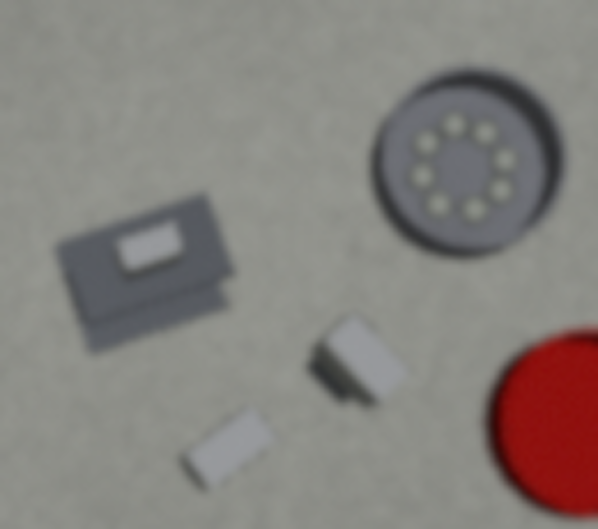

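The crop shows the holder paddle at (150,247) as the smallest, about 16x33 mm. The two loose ones at (365,360) and (230,450) are bigger, so I go for the holder paddle.

Emit:
step_arm:
  moves:
    - {"rz": 10}
    - {"rz": 10}
    - {"rz": 10, "dz": -10}
    - {"rz": 10}
    - {"rz": 10}
    - {"dx": -50, "dy": 6}
    - {"dx": -50, "dy": 6}
    - {"dx": -50, "dy": 6}
    - {"dx": -50, "dy": 6}
    - {"dx": -50, "dy": 6}
    - {"dx": -50, "dy": 6}
    - {"dx": -50}
    - {"dx": -50}
    - {"dx": -50, "dy": -6}
    - {"dx": -50, "dy": -6}
    - {"dx": -50, "dy": -6}
    - {"dx": -50, "dy": -6}
    - {"dx": -50, "dy": -6}
    - {"dx": -50, "dy": -6}
    - {"dx": -9}

```text
invalid input at $.moves[0]: expected keys rx, ry, rz, dx, dy, dz, gripper
```

```bash
python3 - <<'E'
from h import *
o=r.get_obs();print(o['clock'],o['tcp_pos'],o['joints']);M=R.from_rotvec(o['orientation']).as_matrix();print(M.round(3))
c=cam('wrist'); im=r.grab_frame('wrist'); cv2.imwrite('pics/w1.png',im); np.savez('w1.npz',K=c[0],R=c[1],t=c[2])
print(proj(c,[.472,-.034,.15]),proj(c,[.538,-.227,.005]))
E
```

```text
0.15 [0.23307889 0.63303345 0.23217188] [-1.32611472  0.47761328  0.02235658  1.55616588 -0.01151079  1.10928065
 -0.08306583]
[[-0.938  0.345 -0.   ]
 [ 0.345  0.938 -0.001]
 [-0.    -0.001 -1.   ]]
[-189.78714252  550.95308207] [-133.30508532  478.71615129]
```

View pics/w1.png

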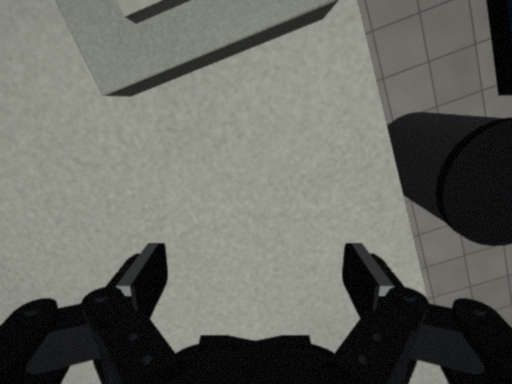

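The move was refused because every row needs all seven keys. The picture therefore still shows the start place: open fingers at (150,270) and (365,270) over bare table. I'll resend with full keys.

Emit:
step_arm:
  moves:
    - {"rx": 0, "ry": 0, "rz": 10, "dx": 0, "dy": 0, "dz": 0, "gripper": 1}
    - {"rx": 0, "ry": 0, "rz": 10, "dx": 0, "dy": 0, "dz": 0, "gripper": 1}
    - {"rx": 0, "ry": 0, "rz": 10, "dx": 0, "dy": 0, "dz": -10, "gripper": 1}
    - {"rx": 0, "ry": 0, "rz": 10, "dx": 0, "dy": 0, "dz": 0, "gripper": 1}
    - {"rx": 0, "ry": 0, "rz": 10, "dx": 0, "dy": 0, "dz": 0, "gripper": 1}
    - {"rx": 0, "ry": 0, "rz": 0, "dx": -50, "dy": 6, "dz": 0, "gripper": 1}
    - {"rx": 0, "ry": 0, "rz": 0, "dx": -50, "dy": 6, "dz": 0, "gripper": 1}
    - {"rx": 0, "ry": 0, "rz": 0, "dx": -50, "dy": 6, "dz": 0, "gripper": 1}
    - {"rx": 0, "ry": 0, "rz": 0, "dx": -50, "dy": 6, "dz": 0, "gripper": 1}
    - {"rx": 0, "ry": 0, "rz": 0, "dx": -50, "dy": 6, "dz": 0, "gripper": 1}
    - {"rx": 0, "ry": 0, "rz": 0, "dx": -50, "dy": 6, "dz": 0, "gripper": 1}
    - {"rx": 0, "ry": 0, "rz": 0, "dx": -50, "dy": 0, "dz": 0, "gripper": 1}
    - {"rx": 0, "ry": 0, "rz": 0, "dx": -50, "dy": 0, "dz": 0, "gripper": 1}
    - {"rx": 0, "ry": 0, "rz": 0, "dx": -50, "dy": -6, "dz": 0, "gripper": 1}
    - {"rx": 0, "ry": 0, "rz": 0, "dx": -50, "dy": -6, "dz": 0, "gripper": 1}
    - {"rx": 0, "ry": 0, "rz": 0, "dx": -50, "dy": -6, "dz": 0, "gripper": 1}
    - {"rx": 0, "ry": 0, "rz": 0, "dx": -50, "dy": -6, "dz": 0, "gripper": 1}
    - {"rx": 0, "ry": 0, "rz": 0, "dx": -50, "dy": -6, "dz": 0, "gripper": 1}
    - {"rx": 0, "ry": 0, "rz": 0, "dx": -50, "dy": -6, "dz": 0, "gripper": 1}
    - {"rx": 0, "ry": 0, "rz": 0, "dx": -9, "dy": 0, "dz": 0, "gripper": 1}

```text
clock: 2.7
tcp_pos: [0.4733, -0.0373, 0.2431]
orientation: [1.814, 2.564, -0.0]
contact_force: [-0.3, 0.4, -1.0]
grip_width: 0.0856
gripper_force: 0.0
```

```bash
cat > look.py <<'E'
import sys
from h import *
o=r.get_obs();print(o['clock'],o['tcp_pos'].round(4) if hasattr(o['tcp_pos'],'round') else o['tcp_pos'],np.round(o['joints'],2));M=R.from_rotvec(o['orientation']).as_matrix();print(M.round(3))
c=cam('wrist'); im=r.grab_frame('wrist'); cv2.imwrite(f'pics/{sys.argv[1]}.png',im); np.savez(sys.argv[1]+'.npz',K=c[0],R=c[1],t=c[2])
for P in [[.472,-.034,.15],[.538,-.227,.005],[.553,.243,.1]]: print(proj(c,P).round(1))
E
python3 look.py w2
```

```text
2.7 [ 0.4733 -0.0373  0.2431] [-0.62  0.14  0.64  2.04 -0.1   0.99  0.4 ]
[[-0.333  0.943  0.001]
 [ 0.943  0.333 -0.001]
 [-0.001  0.    -1.   ]]
[254.3 190.4]
[252.8 294.2]
[ 479.8 -129. ]
```

View pics/w2.png

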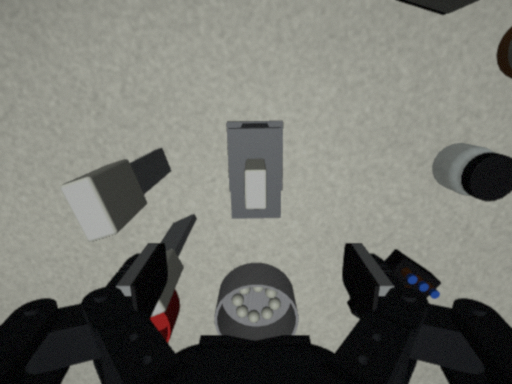

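The wrist view shows the grip top at (256,188) in the holder slot, the bowl with its beads at (256,300), and the two loose paddles at (105,200) and (165,280). I'll measure the grip, the bowl and the clearance to the loose paddles.

```bash
cat > m2.py <<'E'
from h import *
d=np.load('w2.npz'); c=(d['K'],d['R'],d['t']); im=cv2.imread('pics/w2.png'); g=im.min(2)
M=((g>120)*255).astype('uint8'); m=np.zeros_like(M); m[165:215,240:272]=M[165:215,240:272]
cs=max(cv2.findContours(m,0,1)[0],key=cv2.contourArea); print('grip px rect',cv2.minAreaRect(cs))
P=np.array([ray(c,*p[0],.15)[:2] for p in cs])*1000; print('grip',cv2.minAreaRect(P.astype(np.float32)))
# beads
m=np.zeros_like(M); m[284:324,226:288]=((g>130)*255).astype('uint8')[284:324,226:288]
n,l,s,ce=cv2.connectedComponentsWithStats(m)
B=np.array([ray(c,*ce[i],.016)[:2] for i in range(1,n) if s[i,4]>15])*1000
print('beads',len(B)); print(B.round(1)); print('circle',cv2.minEnclosingCircle(B.astype(np.float32)),B.mean(0))
# top-view bowl beads
ct=cam('top'); t=cv2.imread('pics/top0.png'); gt=t.min(2).astype(float)
A=t[178:214,324:358]; hp=cv2.GaussianBlur(t.min(2),(0,0),1).astype(float)-cv2.GaussianBlur(t.min(2),(0,0),5)
m=np.zeros(gt.shape,'uint8'); m[180:212,326:356]=(hp>8)[180:212,326:356]*255
n,l,s,ce=cv2.connectedComponentsWithStats(m); B=np.array([ray(ct,*ce[i],.016)[:2] for i in range(1,n) if s[i,4]>=4])*1000
print('top beads',len(B),B.mean(0) , cv2.minEnclosingCircle(B.astype(np.float32)) if len(B) else 0)
# decoys: intersect rays top/wrist for grip tops centers
def tri(a,ua,b,ub):
    def od(c,u): 
        o=-c[1].T@c[2]; v=c[1].T@np.linalg.solve(c[0],[*u,1.]); return o,v/np.linalg.norm(v)
    (o1,v1),(o2,v2)=od(a,ua),od(b,ub); s=np.linalg.lstsq(np.c_[v1,-v2],o2-o1,rcond=None)[0]; return (o1+v1*s[0]+o2+v2*s[1])/2,np.linalg.norm(o1+v1*s[0]-o2-v2*s[1])
cs_=cam('side'); sc=130/598
print('dec1',tri(ct,(319.3,238.5),cs_,(198,220))); print('dec2',tri(ct,(290,257.5),cs_,(174,191)))
print('pad',tri(ct,(272.5,213.5),c,(256,188)))
E
python3 m2.py
```

```text
grip px rect ((255.0, 189.0), (38.0, 20.0), 90.0)
grip ((472.2744140625, -32.9388427734375), (16.539623260498047, 32.262271881103516), 19.436372756958008)
beads 8
[[ 538.5 -208.1]
 [ 521.1 -217.6]
 [ 559.  -209.2]
 [ 518.  -239. ]
 [ 570.7 -227.2]
 [ 530.1 -255.4]
 [ 566.5 -246.5]
 [ 549.5 -258.7]]
circle ((544.221435546875, -232.11148071289062), 27.267711639404297) [ 544.17029784 -232.70245271]
top beads 7 [ 541.49549804 -230.2334466 ] ((542.7526245117188, -234.47471618652344), 30.252456665039062)
dec1 (array([ 0.412082  , -0.14868964,  0.17358621]), np.float64(0.007396600539781905))
dec2 (array([ 0.36389748, -0.07681618,  0.18232353]), np.float64(0.0066600003472377396))
pad (array([ 0.47347101, -0.03593727,  0.13374835]), np.float64(0.0017295077308045598))
```

Emit:
step_arm:
  moves:
    - {"rx": 0, "ry": 0, "rz": 0, "dx": 4, "dy": 0, "dz": 0, "gripper": 0.2}
    - {"rx": 0, "ry": 0, "rz": 0, "dx": 0, "dy": 0, "dz": 25, "gripper": 0.2}
    - {"rx": 0, "ry": 0, "rz": 0, "dx": 0, "dy": 0, "dz": 25, "gripper": 0.2}
    - {"rx": 0, "ry": 0, "rz": 0, "dx": 0, "dy": 0, "dz": 25, "gripper": 0.2}
    - {"rx": 0, "ry": 0, "rz": 0, "dx": 0, "dy": 0, "dz": 25, "gripper": 0.2}
    - {"rx": 0, "ry": 0, "rz": 0, "dx": 0, "dy": 0, "dz": 10, "gripper": 0.2}
    - {"rx": 0, "ry": 0, "rz": 0, "dx": 0, "dy": 0, "dz": 0, "gripper": 0.2}
    - {"rx": 0, "ry": 0, "rz": 0, "dx": 0, "dy": 0, "dz": 0, "gripper": -1}
    - {"rx": 0, "ry": 0, "rz": 0, "dx": 0, "dy": 0, "dz": 0, "gripper": -1}
    - {"rx": 0, "ry": 0, "rz": 0, "dx": 0, "dy": 0, "dz": 0, "gripper": -1}
    - {"rx": 0, "ry": 0, "rz": 0, "dx": 0, "dy": 0, "dz": 0, "gripper": -1}
    - {"rx": 0, "ry": 0, "rz": 0, "dx": 0, "dy": 0, "dz": 0, "gripper": -1}
    - {"rx": 0, "ry": 0, "rz": 0, "dx": 0, "dy": 0, "dz": 0, "gripper": -1}
  grip_force: 60

```text
clock: 4.38
tcp_pos: [0.4722, -0.0299, 0.1338]
orientation: [1.807, 2.57, 0.002]
contact_force: [-2.4, 0.4, 6.1]
grip_width: 0.0171
gripper_force: 58.9
```

Emit:
step_arm:
  moves:
    - {"rx": 0, "ry": 0, "rz": 0, "dx": 0, "dy": 0, "dz": -15, "gripper": -1}
    - {"rx": 0, "ry": 0, "rz": 0, "dx": 0, "dy": 0, "dz": -25, "gripper": -1}
    - {"rx": 0, "ry": 0, "rz": 0, "dx": 0, "dy": 0, "dz": -25, "gripper": -1}
    - {"rx": 0, "ry": 0, "rz": 0, "dx": 0, "dy": 0, "dz": -25, "gripper": -1}
    - {"rx": 0, "ry": 0, "rz": 0, "dx": 0, "dy": 0, "dz": -20, "gripper": -1}
    - {"rx": 0, "ry": 0, "rz": 0, "dx": 0, "dy": 0, "dz": 0, "gripper": -1}
    - {"rx": 0, "ry": 0, "rz": 0, "dx": -30, "dy": 0, "dz": 0, "gripper": -1}
    - {"rx": 0, "ry": 0, "rz": 0, "dx": -40, "dy": 0, "dz": 0, "gripper": -1}
    - {"rx": 0, "ry": 0, "rz": 0, "dx": -40, "dy": 0, "dz": 0, "gripper": -1}
    - {"rx": 0, "ry": 0, "rz": 0, "dx": -40, "dy": 0, "dz": 0, "gripper": -1}
    - {"rx": 0, "ry": 0, "rz": 0, "dx": -40, "dy": 0, "dz": 0, "gripper": -1}
    - {"rx": 0, "ry": 0, "rz": 0, "dx": -25, "dy": 1, "dz": 0, "gripper": -1}
    - {"rx": 0, "ry": 0, "rz": 0, "dx": 0, "dy": 0, "dz": 0, "gripper": -1}
    - {"rx": 0, "ry": 0, "rz": 0, "dx": 0, "dy": 0, "dz": 0, "gripper": -1}

```text
clock: 6.12
tcp_pos: [0.545, -0.2309, 0.2421]
orientation: [-1.805, -2.569, 0.0]
contact_force: [0.5, 0.6, -1.2]
grip_width: 0.0169
gripper_force: 58.8
```

```bash
python3 - <<'E'
from h import *
o=r.get_obs();print(o['clock'],o['tcp_pos'],np.round(o['joints'],2),o['gripper_force']);M=R.from_rotvec(o['orientation']).as_matrix();print(M.round(3))
c=cam('wrist'); w=r.grab_frame('wrist'); cs=cam('side'); s=r.grab_frame('side'); cv2.imwrite('pics/w3.png',w);cv2.imwrite('pics/s3.png',s); np.savez('w3.npz',K=c[0],R=c[1],t=c[2])
p=np.array(o['tcp_pos'])
for z in (.05,.1,.15): print(z,proj(cs,[p[0],p[1],p[2]-z]),proj(c,[p[0],p[1],p[2]-z]))
a=cv2.resize(s[180:360,180:360],(400,400)); b=w[140:384,130:390]; b=cv2.resize(b,(400,375)); b=cv2.copyMakeBorder(b,0,25,0,0,0)
cv2.imwrite('pics/v3.png',np.hstack([a,b]))
E
```

```text
6.125 [ 0.54503733 -0.23094748  0.24214949] [-0.24  0.39  0.7   1.78 -0.29  1.07  0.91] 58.78444790840149
[[-0.339  0.941 -0.001]
 [ 0.941  0.339  0.001]
 [ 0.001 -0.001 -1.   ]]
0.05 [275.60180888 244.62378654] [254.60090399 214.0361146 ]
0.1 [275.16076307 265.85890132] [254.57258849 192.34313213]
0.15 [274.75706213 285.29596572] [254.55330782 177.57188475]
```

View pics/v3.png

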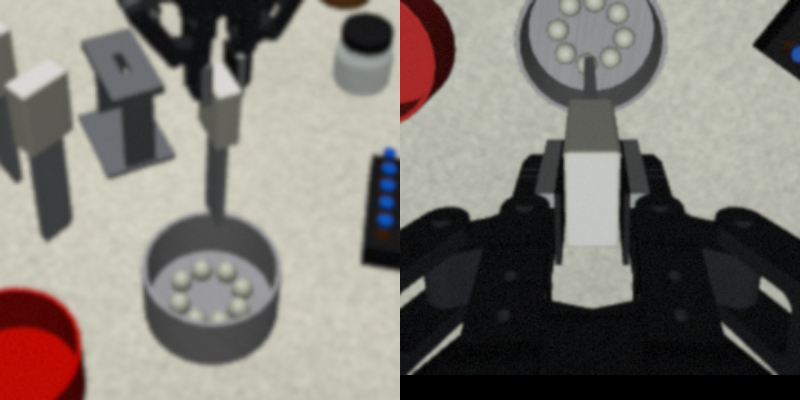

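The paddle is held upright. The left (side) half shows the tip at (217,222) over the bowl, and the right (wrist) half shows it at (590,58) over the bead ring.

```bash
python3 - <<'E'
from h import *
d=np.load('w3.npz'); c=(d['K'],d['R'],d['t']); p=np.array([.54504,-.23095,.24215])
X=np.array([-.339,.941,0]);Y=np.array([.941,.339,0])
for z in (.116,.12,.124,.128): print(z,proj(c,p+X*.0105-[0,0,z]),proj(c,p+X*.012-[0,0,z-.004]), proj(cam('side'),p-[0,0,z]),proj(cam('side'),p-X*.0105-[0,0,z]))
w=cv2.imread('pics/w3.png'); g=cv2.cvtColor(w,6)
s=cv2.imread('pics/s3.png')
# bead centres, wrist picture
roi=g[130:190,200:310]; ci=cv2.HoughCircles(cv2.resize(g[120:200,190:320],None,fx=4,fy=4),cv2.HOUGH_GRADIENT,1,25,param1=80,param2=14,minRadius=20,maxRadius=36)
if ci is not None:
    q=[(x/4+190,y/4+120,rr/4) for x,y,rr in ci[0]]; B=np.array([ray(c,u,v,.014)[:2] for u,v,_ in q])*1000
    print(np.c_[np.array(q),B].round(1)); print(cv2.minEnclosingCircle(B.astype(np.float32)))
# tip columns
print(g[170:192,244:266:2])
# outer rim via side view: bright rim pixels
E
```

```text
0.116 [254.56938624 175.58987787] [254.57139097 175.02365851] [275.02944838 272.26404308] [277.57211929 276.81555694]
0.12 [254.56770692 174.50743585] [254.56965546 173.93195095] [274.99676678 273.83728252] [277.53016519 278.38933958]
0.124 [254.56607487 173.45546013] [254.56796957 172.87145954] [274.96431155 275.39962509] [277.48850473 279.95210749]
0.128 [254.56448811 172.43268231] [254.5663312  171.84086427] [274.93208034 276.95118364] [277.44713482 281.50397591]
[[ 221.1  147.1    8.   500.  -227.3]]
((500.04815673828125, -227.3470458984375), 9.999999747378752e-05)
[[135 149 146 146 146 144 145 144 142 140 122]
 [131 148 145 146 147 145 144 142 143 123 117]
 [118 146 142 146 144 147 145 146 141 117 137]
 [119 146 142 142 138 145 145 145 134 132 154]
 [116 143 137 125 123 140 147 146 124 143 167]
 [116 140 123 116 116 126 144 144 124 155 177]
 [117 120 127 122 113 105 132 138 125 160 181]
 [125 121 140  97  83  77 112 139 129 164 186]
 [128 135 153  91  69  66  94 134 125 163 184]
 [124 147 164  87  65  66  91 132 126 158 180]
 [124 155 167  85  62  64  94 124 130 150 176]
 [128 159 171  85  62  64  89 122 136 139 163]
 [134 159 169  82  63  62  88 121 139 128 147]
 [134 156 167  84  63  63  83 123 143 130 129]
 [143 150 161  81  62  63  78 137 143 140 130]
 [147 142 156  80  64  63  84 143 146 143 140]
 [149 130 140  77  62  65  86 145 146 141 144]
 [149 131 127  74  63  62  88 143 144 141 145]
 [146 140 128  74  63  65  84 144 144 141 143]
 [147 143 137  73  63  64  83 141 145 141 149]
 [150 144 140  76  65  64  82 139 147 143 143]
 [147 146 140  76  65  62  76 137 144 144 146]]
```

```bash
python3 - <<'E'
from h import *
d=np.load('w3.npz'); c=(d['K'],d['R'],d['t'])
print('ring by eye',ray(c,253.9,160.8,.014))
w=cv2.imread('pics/w3.png'); g=w.min(2); 
hp=((g>150)*255).astype('uint8'); m=np.zeros_like(g); m[140:184,228:282]=hp[140:184,228:282]
n,l,s,ce=cv2.connectedComponentsWithStats(m)
print([(ce[i].round(1).tolist(),int(s[i,4])) for i in range(1,n) if s[i,4]>20])
B=np.array([ray(c,*ce[i],.016)[:2] for i in range(1,n) if s[i,4]>20],np.float32)*1000
print(cv2.minEnclosingCircle(B))
E
```

```text
ring by eye [ 0.54376213 -0.22973703  0.014     ]
[([239.4, 143.2], 65), ([255.9, 141.8], 40), ([271.1, 148.1], 67), ([231.8, 159.1], 65), ([275.1, 164.3], 66), ([236.9, 174.7], 61), ([266.2, 177.2], 63)]
((542.9593505859375, -229.3695831298828), 27.408109664916992)
```

Tip offset is about −2.5 mm in tool x. I'll centre over the ring, go down in its free middle, and spiral out gently.

Emit:
step_arm:
  moves:
    - {"rx": 0, "ry": 0, "rz": 0, "dx": 3, "dy": -0.5, "dz": 0, "gripper": -1}
    - {"rx": 0, "ry": 0, "rz": 0, "dx": 0, "dy": 0, "dz": 20, "gripper": -1}
    - {"rx": 0, "ry": 0, "rz": 0, "dx": 0, "dy": 0, "dz": 20, "gripper": -1}
    - {"rx": 0, "ry": 0, "rz": 0, "dx": 0, "dy": 0, "dz": 20, "gripper": -1}
    - {"rx": 0, "ry": 0, "rz": 0, "dx": 0, "dy": 0, "dz": 20, "gripper": -1}
    - {"rx": 0, "ry": 0, "rz": 0, "dx": 0, "dy": 0, "dz": 15, "gripper": -1}
    - {"rx": 0, "ry": 0, "rz": 0, "dx": 0, "dy": 0, "dz": 12, "gripper": -1}
    - {"rx": 0, "ry": 0, "rz": 0, "dx": 0, "dy": 0, "dz": 0, "gripper": -1}

```text
clock: 7.22
tcp_pos: [0.5436, -0.2291, 0.1351]
orientation: [-1.806, -2.569, 0.001]
contact_force: [0.4, 0.3, -0.2]
grip_width: 0.0167
gripper_force: 58.8
```

```bash
python3 - <<'E'
from h import *
o=r.get_obs();print(o['tcp_pos'],o['contact_force'])
c=cam('wrist'); w=r.grab_frame('wrist'); s=r.grab_frame('side'); cv2.imwrite('pics/w4.png',w);cv2.imwrite('pics/s4.png',s)
cv2.imwrite('pics/v4.png',np.hstack([cv2.resize(s[250:350,230:320],(360,400)),cv2.resize(w[110:300,160:350],(400,400))]))
E
```

```text
[ 0.54361085 -0.22908166  0.13506124] [ 0.36750356  0.29757004 -0.15923507]
```

View pics/v4.png

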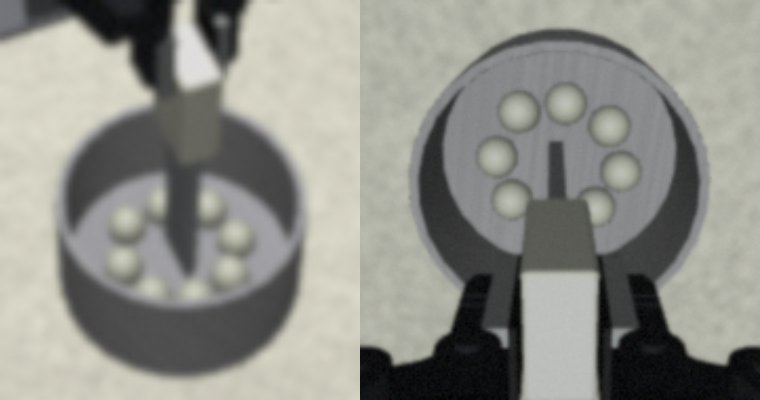

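The blade's end at (556,142) stands in the free middle of the ring, which spans about (497..620, 104..210), and all eight beads are in the bowl. Now stirring.

Emit:
step_arm:
  moves:
    - {"rx": 0, "ry": 0, "rz": 0, "dx": 5, "dy": 0, "dz": 0, "gripper": -1}
    - {"rx": 0, "ry": 0, "rz": 0, "dx": 5, "dy": 0, "dz": 0, "gripper": -1}
    - {"rx": 0, "ry": 0, "rz": 0, "dx": 5, "dy": 0, "dz": 0, "gripper": -1}
    - {"rx": 0, "ry": 0, "rz": 0, "dx": 5, "dy": 0, "dz": 0, "gripper": -1}
    - {"rx": 0, "ry": 0, "rz": 0, "dx": -1, "dy": 6.2, "dz": 0, "gripper": -1}
    - {"rx": 0, "ry": 0, "rz": 0, "dx": -2.8, "dy": 5.6, "dz": 0, "gripper": -1}
    - {"rx": 0, "ry": 0, "rz": 0, "dx": -4.4, "dy": 4.4, "dz": 0, "gripper": -1}
    - {"rx": 0, "ry": 0, "rz": 0, "dx": -5.6, "dy": 2.8, "dz": 0, "gripper": -1}
    - {"rx": 0, "ry": 0, "rz": 0, "dx": -6.2, "dy": 1, "dz": 0, "gripper": -1}
    - {"rx": 0, "ry": 0, "rz": 0, "dx": -6.2, "dy": -1, "dz": 0, "gripper": -1}
    - {"rx": 0, "ry": 0, "rz": 0, "dx": -5.6, "dy": -2.8, "dz": 0, "gripper": -1}
    - {"rx": 0, "ry": 0, "rz": 0, "dx": -4.4, "dy": -4.4, "dz": 0, "gripper": -1}
    - {"rx": 0, "ry": 0, "rz": 0, "dx": -2.8, "dy": -5.6, "dz": 0, "gripper": -1}
    - {"rx": 0, "ry": 0, "rz": 0, "dx": -1, "dy": -6.2, "dz": 0, "gripper": -1}

```text
clock: 9.07
tcp_pos: [0.5502, -0.249, 0.1357]
orientation: [1.808, 2.569, -0.001]
contact_force: [-0.3, 0.8, -0.3]
grip_width: 0.0163
gripper_force: 59.2
```

Emit:
step_arm:
  moves:
    - {"rx": 0, "ry": 0, "rz": 0, "dx": 1, "dy": -6.2, "dz": 0, "gripper": -1}
    - {"rx": 0, "ry": 0, "rz": 0, "dx": 2.8, "dy": -5.6, "dz": 0, "gripper": -1}
    - {"rx": 0, "ry": 0, "rz": 0, "dx": 4.4, "dy": -4.4, "dz": 0, "gripper": -1}
    - {"rx": 0, "ry": 0, "rz": 0, "dx": 5.6, "dy": -2.8, "dz": 0, "gripper": -1}
    - {"rx": 0, "ry": 0, "rz": 0, "dx": 6.2, "dy": -1, "dz": 0, "gripper": -1}
    - {"rx": 0, "ry": 0, "rz": 0, "dx": 6.2, "dy": 1, "dz": 0, "gripper": -1}
    - {"rx": 0, "ry": 0, "rz": 0, "dx": 5.6, "dy": 2.8, "dz": 0, "gripper": -1}
    - {"rx": 0, "ry": 0, "rz": 0, "dx": 4.4, "dy": 4.4, "dz": 0, "gripper": -1}
    - {"rx": 0, "ry": 0, "rz": 0, "dx": 2.8, "dy": 5.6, "dz": 0, "gripper": -1}
    - {"rx": 0, "ry": 0, "rz": 0, "dx": 1, "dy": 6.2, "dz": 0, "gripper": -1}
    - {"rx": 0, "ry": 0, "rz": 0, "dx": -1, "dy": 6.2, "dz": 0, "gripper": -1}
    - {"rx": 0, "ry": 0, "rz": 0, "dx": -2.8, "dy": 5.6, "dz": 0, "gripper": -1}
    - {"rx": 0, "ry": 0, "rz": 0, "dx": -4.4, "dy": 4.4, "dz": 0, "gripper": -1}
    - {"rx": 0, "ry": 0, "rz": 0, "dx": -5.6, "dy": 2.8, "dz": 0, "gripper": -1}
    - {"rx": 0, "ry": 0, "rz": 0, "dx": -6.2, "dy": 1, "dz": 0, "gripper": -1}
    - {"rx": 0, "ry": 0, "rz": 0, "dx": -6.2, "dy": -1, "dz": 0, "gripper": -1}
    - {"rx": 0, "ry": 0, "rz": 0, "dx": -5.6, "dy": -2.8, "dz": 0, "gripper": -1}
    - {"rx": 0, "ry": 0, "rz": 0, "dx": -4.4, "dy": -4.4, "dz": 0, "gripper": -1}
    - {"rx": 0, "ry": 0, "rz": 0, "dx": -2.8, "dy": -5.6, "dz": 0, "gripper": -1}
    - {"rx": 0, "ry": 0, "rz": 0, "dx": -1, "dy": -6.2, "dz": 0, "gripper": -1}

```text
clock: 11.58
tcp_pos: [0.5504, -0.2484, 0.1359]
orientation: [-1.807, -2.57, 0.0]
contact_force: [0.6, 0.5, -1.6]
grip_width: 0.0166
gripper_force: 59.1
```

```bash
python3 - <<'E'
from h import *
o=r.get_obs();print(o['clock'],o['tcp_pos'],o['contact_force'])
c=cam('wrist'); w=r.grab_frame('wrist'); s=r.grab_frame('side'); cv2.imwrite('pics/w5.png',w);cv2.imwrite('pics/s5.png',s)
cv2.imwrite('pics/v5.png',np.hstack([cv2.resize(s[250:350,230:320],(360,400)),cv2.resize(w[110:300,160:350],(400,400))]))
E
```

```text
11.575 [ 0.55036659 -0.24841448  0.13588671] [ 0.59376116  0.49338769 -1.60527468]
```

View pics/v5.png

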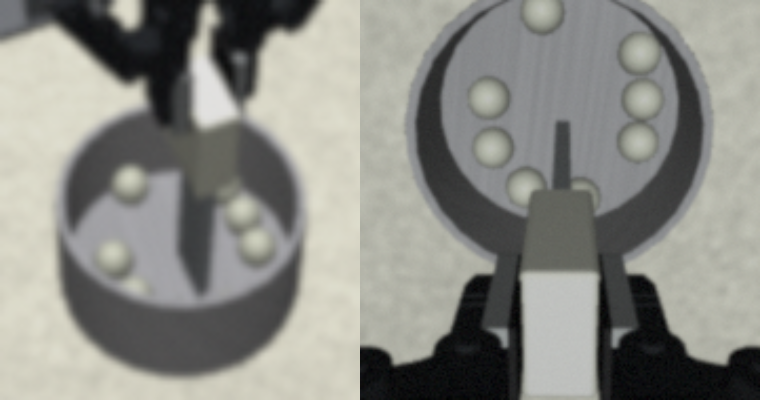

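All eight beads are in the bowl and displaced, seen in the right half at (541,12), (640,52), (642,98), (638,142), (489,98), (492,148), (526,187) and (580,192). I'll continue with a slightly wider sweep in tool y.

Emit:
step_arm:
  moves:
    - {"rx": 0, "ry": 0, "rz": 0, "dx": 1, "dy": -7.4, "dz": 0, "gripper": -1}
    - {"rx": 0, "ry": 0, "rz": 0, "dx": 2.8, "dy": -6.7, "dz": 0, "gripper": -1}
    - {"rx": 0, "ry": 0, "rz": 0, "dx": 4.4, "dy": -5.3, "dz": 0, "gripper": -1}
    - {"rx": 0, "ry": 0, "rz": 0, "dx": 5.6, "dy": -3.4, "dz": 0, "gripper": -1}
    - {"rx": 0, "ry": 0, "rz": 0, "dx": 6.2, "dy": -1.2, "dz": 0, "gripper": -1}
    - {"rx": 0, "ry": 0, "rz": 0, "dx": 6.2, "dy": 1.2, "dz": 0, "gripper": -1}
    - {"rx": 0, "ry": 0, "rz": 0, "dx": 5.6, "dy": 3.4, "dz": 0, "gripper": -1}
    - {"rx": 0, "ry": 0, "rz": 0, "dx": 4.4, "dy": 5.3, "dz": 0, "gripper": -1}
    - {"rx": 0, "ry": 0, "rz": 0, "dx": 2.8, "dy": 6.7, "dz": 0, "gripper": -1}
    - {"rx": 0, "ry": 0, "rz": 0, "dx": 1, "dy": 7.4, "dz": 0, "gripper": -1}
    - {"rx": 0, "ry": 0, "rz": 0, "dx": -1, "dy": 7.4, "dz": 0, "gripper": -1}
    - {"rx": 0, "ry": 0, "rz": 0, "dx": -2.8, "dy": 6.7, "dz": 0, "gripper": -1}
    - {"rx": 0, "ry": 0, "rz": 0, "dx": -4.4, "dy": 5.3, "dz": 0, "gripper": -1}
    - {"rx": 0, "ry": 0, "rz": 0, "dx": -5.6, "dy": 3.4, "dz": 0, "gripper": -1}
    - {"rx": 0, "ry": 0, "rz": 0, "dx": -6.2, "dy": 1.2, "dz": 0, "gripper": -1}
    - {"rx": 0, "ry": 0, "rz": 0, "dx": -6.2, "dy": -1.2, "dz": 0, "gripper": -1}
    - {"rx": 0, "ry": 0, "rz": 0, "dx": -5.6, "dy": -3.4, "dz": 0, "gripper": -1}
    - {"rx": 0, "ry": 0, "rz": 0, "dx": -4.4, "dy": -5.3, "dz": 0, "gripper": -1}
    - {"rx": 0, "ry": 0, "rz": 0, "dx": -2.8, "dy": -6.7, "dz": 0, "gripper": -1}
    - {"rx": 0, "ry": 0, "rz": 0, "dx": -1, "dy": -7.4, "dz": 0, "gripper": -1}

```text
clock: 14.18
tcp_pos: [0.5503, -0.2485, 0.1359]
orientation: [-1.807, -2.57, 0.0]
contact_force: [0.9, -0.4, -1.3]
grip_width: 0.0168
gripper_force: 59.1
```

Emit:
step_arm:
  moves:
    - {"rx": 0, "ry": 0, "rz": 0, "dx": 1, "dy": -7.4, "dz": 0, "gripper": -1}
    - {"rx": 0, "ry": 0, "rz": 0, "dx": 2.8, "dy": -6.7, "dz": 0, "gripper": -1}
    - {"rx": 0, "ry": 0, "rz": 0, "dx": 4.4, "dy": -5.3, "dz": 0, "gripper": -1}
    - {"rx": 0, "ry": 0, "rz": 0, "dx": 5.6, "dy": -3.4, "dz": 0, "gripper": -1}
    - {"rx": 0, "ry": 0, "rz": 0, "dx": 6.2, "dy": -1.2, "dz": 0, "gripper": -1}
    - {"rx": 0, "ry": 0, "rz": 0, "dx": 6.2, "dy": 1.2, "dz": 0, "gripper": -1}
    - {"rx": 0, "ry": 0, "rz": 0, "dx": 5.6, "dy": 3.4, "dz": 0, "gripper": -1}
    - {"rx": 0, "ry": 0, "rz": 0, "dx": 4.4, "dy": 5.3, "dz": 0, "gripper": -1}
    - {"rx": 0, "ry": 0, "rz": 0, "dx": 2.8, "dy": 6.7, "dz": 0, "gripper": -1}
    - {"rx": 0, "ry": 0, "rz": 0, "dx": 1, "dy": 7.4, "dz": 0, "gripper": -1}
    - {"rx": 0, "ry": 0, "rz": 0, "dx": -1, "dy": 7.4, "dz": 0, "gripper": -1}
    - {"rx": 0, "ry": 0, "rz": 0, "dx": -2.8, "dy": 6.7, "dz": 0, "gripper": -1}
    - {"rx": 0, "ry": 0, "rz": 0, "dx": -4.4, "dy": 5.3, "dz": 0, "gripper": -1}
    - {"rx": 0, "ry": 0, "rz": 0, "dx": -5.6, "dy": 3.4, "dz": 0, "gripper": -1}
    - {"rx": 0, "ry": 0, "rz": 0, "dx": -6.2, "dy": 1.2, "dz": 0, "gripper": -1}
    - {"rx": 0, "ry": 0, "rz": 0, "dx": -6.2, "dy": -1.2, "dz": 0, "gripper": -1}
    - {"rx": 0, "ry": 0, "rz": 0, "dx": -5.6, "dy": -3.4, "dz": 0, "gripper": -1}
    - {"rx": 0, "ry": 0, "rz": 0, "dx": -4.4, "dy": -5.3, "dz": 0, "gripper": -1}
    - {"rx": 0, "ry": 0, "rz": 0, "dx": -2.8, "dy": -6.7, "dz": 0, "gripper": -1}
    - {"rx": 0, "ry": 0, "rz": 0, "dx": -1, "dy": -7.4, "dz": 0, "gripper": -1}

```text
clock: 16.68
tcp_pos: [0.5502, -0.2485, 0.1359]
orientation: [-1.807, -2.57, 0.0]
contact_force: [0.1, 0.3, -0.4]
grip_width: 0.017
gripper_force: 59.1
```

```bash
python3 - <<'E'
from h import *
o=r.get_obs();print(o['clock'],o['tcp_pos'],o['contact_force'])
c=cam('wrist'); w=r.grab_frame('wrist'); s=r.grab_frame('side'); cv2.imwrite('pics/w6.png',w);cv2.imwrite('pics/s6.png',s)
cv2.imwrite('pics/v6.png',np.hstack([cv2.resize(s[250:350,230:320],(360,400)),cv2.resize(w[110:300,160:350],(400,400))]))
E
```

```text
16.675 [ 0.55023783 -0.24848292  0.13588789] [ 0.06954586  0.30556795 -0.40197569]
```

View pics/v6.png

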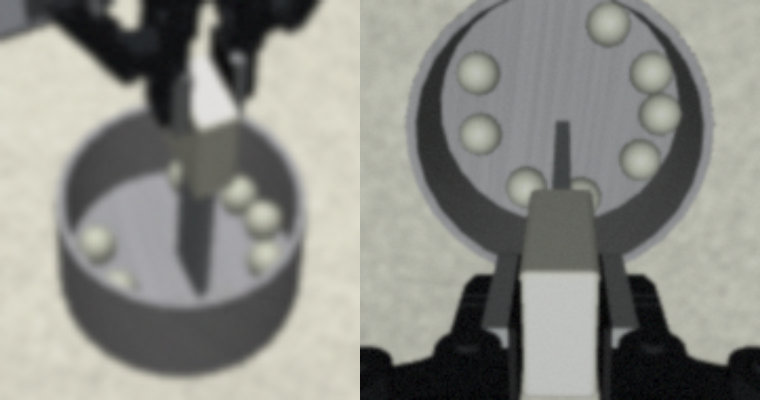

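All eight beads are still in the bowl and pushed outward. I'll check how far each now is from every start position.

```bash
python3 - <<'E'
from h import *
c=cam('wrist')
start=np.array([[538.5,-208.1],[521.1,-217.6],[559,-209.2],[518,-239],[570.7,-227.2],[530.1,-255.4],[566.5,-246.5],[549.5,-258.7]]); ctr=np.array([543.7,-231.2])
start=start-start.mean(0)
for x,y in [(608,23),(652,72),(660,114),(641,160),(580,194),(526,187),(480,134),(478,72)]:
    b=ray(c,160+(x-360)*.475,110+y*.475,.014)[:2]*1000-ctr
    d=np.linalg.norm(start-b,axis=1); print(b.round(1),'r',np.hypot(*b).round(1),'ang',np.degrees(np.arctan2(b[1],b[0])).round(),'nearest start',d.min().round(1))
print(np.degrees(np.arctan2(start[:,1],start[:,0])).round())
E
```

```text
[ 5.5 42.8] r 43.2 ang 83.0 nearest start 21.3
[29.8 30.4] r 42.6 ang 46.0 nearest start 16.5
[39.7 15.1] r 42.4 ang 21.0 nearest start 16.3
[39.6 -6.4] r 40.1 ang -9.0 nearest start 17.7
[ 20.2 -29.9] r 36.1 ang -56.0 nearest start 15.4
[ -3.2 -34.8] r 35.0 ang -95.0 nearest start 12.3
[-29.4 -18.9] r 34.9 ang -147.0 nearest start 13.0
[-38.2   6.1] r 38.7 ang 171.0 nearest start 17.3
[ 103.  147.   58. -166.   12. -122.  -32.  -78.]
```

Every bead is more than 8 mm from any start position. I'll do one more circle for certainty, since the bowl's x direction is unknown, and then go to the middle and lift.

Emit:
step_arm:
  moves:
    - {"rx": 0, "ry": 0, "rz": 0, "dx": 1, "dy": -7.4, "dz": 0, "gripper": -1}
    - {"rx": 0, "ry": 0, "rz": 0, "dx": 2.8, "dy": -6.7, "dz": 0, "gripper": -1}
    - {"rx": 0, "ry": 0, "rz": 0, "dx": 4.4, "dy": -5.3, "dz": 0, "gripper": -1}
    - {"rx": 0, "ry": 0, "rz": 0, "dx": 5.6, "dy": -3.4, "dz": 0, "gripper": -1}
    - {"rx": 0, "ry": 0, "rz": 0, "dx": 6.2, "dy": -1.2, "dz": 0, "gripper": -1}
    - {"rx": 0, "ry": 0, "rz": 0, "dx": 6.2, "dy": 1.2, "dz": 0, "gripper": -1}
    - {"rx": 0, "ry": 0, "rz": 0, "dx": 5.6, "dy": 3.4, "dz": 0, "gripper": -1}
    - {"rx": 0, "ry": 0, "rz": 0, "dx": 4.4, "dy": 5.3, "dz": 0, "gripper": -1}
    - {"rx": 0, "ry": 0, "rz": 0, "dx": 2.8, "dy": 6.7, "dz": 0, "gripper": -1}
    - {"rx": 0, "ry": 0, "rz": 0, "dx": 1, "dy": 7.4, "dz": 0, "gripper": -1}
    - {"rx": 0, "ry": 0, "rz": 0, "dx": -1, "dy": 7.4, "dz": 0, "gripper": -1}
    - {"rx": 0, "ry": 0, "rz": 0, "dx": -2.8, "dy": 6.7, "dz": 0, "gripper": -1}
    - {"rx": 0, "ry": 0, "rz": 0, "dx": -4.4, "dy": 5.3, "dz": 0, "gripper": -1}
    - {"rx": 0, "ry": 0, "rz": 0, "dx": -5.6, "dy": 3.4, "dz": 0, "gripper": -1}
    - {"rx": 0, "ry": 0, "rz": 0, "dx": -6.2, "dy": 1.2, "dz": 0, "gripper": -1}
    - {"rx": 0, "ry": 0, "rz": 0, "dx": -6.2, "dy": -1.2, "dz": 0, "gripper": -1}
    - {"rx": 0, "ry": 0, "rz": 0, "dx": -5.6, "dy": -3.4, "dz": 0, "gripper": -1}
    - {"rx": 0, "ry": 0, "rz": 0, "dx": -4.4, "dy": -5.3, "dz": 0, "gripper": -1}
    - {"rx": 0, "ry": 0, "rz": 0, "dx": -2.8, "dy": -6.7, "dz": 0, "gripper": -1}
    - {"rx": 0, "ry": 0, "rz": 0, "dx": -1, "dy": -7.4, "dz": 0, "gripper": -1}

```text
clock: 19.27
tcp_pos: [0.5502, -0.2485, 0.1359]
orientation: [-1.807, -2.57, 0.0]
contact_force: [-0.5, 0.1, -1.0]
grip_width: 0.0164
gripper_force: 59.1
```

Emit:
step_arm:
  moves:
    - {"rx": 0, "ry": 0, "rz": 0, "dx": 7, "dy": 0, "dz": 0, "gripper": -1}
    - {"rx": 0, "ry": 0, "rz": 0, "dx": 7, "dy": 0, "dz": 0, "gripper": -1}
    - {"rx": 0, "ry": 0, "rz": 0, "dx": 6, "dy": 0, "dz": 0, "gripper": -1}
    - {"rx": 0, "ry": 0, "rz": 0, "dx": 0, "dy": 0, "dz": -5, "gripper": -1}
    - {"rx": 0, "ry": 0, "rz": 0, "dx": 0, "dy": 0, "dz": -15, "gripper": -1}
    - {"rx": 0, "ry": 0, "rz": 0, "dx": 0, "dy": 0, "dz": -30, "gripper": -1}
    - {"rx": 0, "ry": 0, "rz": 0, "dx": 0, "dy": 0, "dz": -30, "gripper": -1}
    - {"rx": 0, "ry": 0, "rz": 0, "dx": 0, "dy": 0, "dz": -30, "gripper": -1}
    - {"rx": 0, "ry": 0, "rz": 0, "dx": 0, "dy": 0, "dz": -30, "gripper": -1}
    - {"rx": 0, "ry": 0, "rz": 0, "dx": 0, "dy": 0, "dz": -20, "gripper": -1}
    - {"rx": 0, "ry": 0, "rz": 0, "dx": 0, "dy": 0, "dz": 0, "gripper": -1}

```text
clock: 20.65
tcp_pos: [0.5449, -0.2303, 0.2983]
orientation: [1.805, 2.566, 0.003]
contact_force: [0.1, -0.1, -0.9]
grip_width: 0.0165
gripper_force: 59.2
```

Emit:
step_arm:
  moves:
    - {"rx": 0, "ry": 0, "rz": 9.2, "dx": 0, "dy": 0, "dz": 0, "gripper": -1}
    - {"rx": 0, "ry": 0, "rz": 9.2, "dx": 0, "dy": 0, "dz": 0, "gripper": -1}
    - {"rx": 0, "ry": 0, "rz": 0, "dx": 25, "dy": 1, "dz": 0, "gripper": -1}
    - {"rx": 0, "ry": 0, "rz": 0, "dx": 45, "dy": 2, "dz": 0, "gripper": -1}
    - {"rx": 0, "ry": 0, "rz": 0, "dx": 50, "dy": 2, "dz": 0, "gripper": -1}
    - {"rx": 0, "ry": 0, "rz": 0, "dx": 50, "dy": 2, "dz": 0, "gripper": -1}
    - {"rx": 0, "ry": 0, "rz": 0, "dx": 50, "dy": 2, "dz": 0, "gripper": -1}
    - {"rx": 0, "ry": 0, "rz": 0, "dx": 50, "dy": 2, "dz": 0, "gripper": -1}
    - {"rx": 0, "ry": 0, "rz": 0, "dx": 50, "dy": 2, "dz": 0, "gripper": -1}
    - {"rx": 0, "ry": 0, "rz": 0, "dx": 50, "dy": 2, "dz": 0, "gripper": -1}
    - {"rx": 0, "ry": 0, "rz": 0, "dx": 50, "dy": 2, "dz": 0, "gripper": -1}
    - {"rx": 0, "ry": 0, "rz": 0, "dx": 35, "dy": 1.5, "dz": 0, "gripper": -1}
    - {"rx": 0, "ry": 0, "rz": 0, "dx": 20.5, "dy": 1, "dz": 0, "gripper": -1}
    - {"rx": 0, "ry": 0, "rz": 0, "dx": 0, "dy": 0, "dz": 25, "gripper": -1}
    - {"rx": 0, "ry": 0, "rz": 0, "dx": 0, "dy": 0, "dz": 25, "gripper": -1}
    - {"rx": 0, "ry": 0, "rz": 0, "dx": 0, "dy": 0, "dz": 0, "gripper": -1}
    - {"rx": 0, "ry": 0, "rz": 0, "dx": 0, "dy": 0, "dz": 0, "gripper": -1}

```text
clock: 22.78
tcp_pos: [0.5527, 0.246, 0.2468]
orientation: [2.195, 2.246, 0.001]
contact_force: [-0.0, 1.2, -0.4]
grip_width: 0.0164
gripper_force: 59.1
```

```bash
python3 - <<'E'
from h import *
o=r.get_obs();p=np.array(o['tcp_pos']);print(o['clock'],p,np.round(o['joints'],2));M=R.from_rotvec(o['orientation']).as_matrix();print(M.round(3))
c=cam('wrist'); w=r.grab_frame('wrist'); s=r.grab_frame('side'); cv2.imwrite('pics/w7.png',w);cv2.imwrite('pics/s7.png',s); np.savez('w7.npz',K=c[0],R=c[1],t=c[2],p=p,M=M)
print(proj(c,[.5532,.2429,.1]),proj(cam('side'),[.5532,.2429,.1]))
cv2.imwrite('pics/v7.png',np.hstack([cv2.resize(s[90:190,225:315],(360,400)),cv2.resize(w[110:300,160:350],(400,400))]))
E
```

```text
22.775 [0.55273039 0.24595917 0.24675662] [-1.    0.4   0.63  1.75 -0.26  1.08 -0.26]
[[-0.023  1.     0.001]
 [ 1.     0.023  0.   ]
 [ 0.     0.001 -1.   ]]
[254.88647986 181.16217132] [265.93418251 135.38662062]
```

View pics/v7.png

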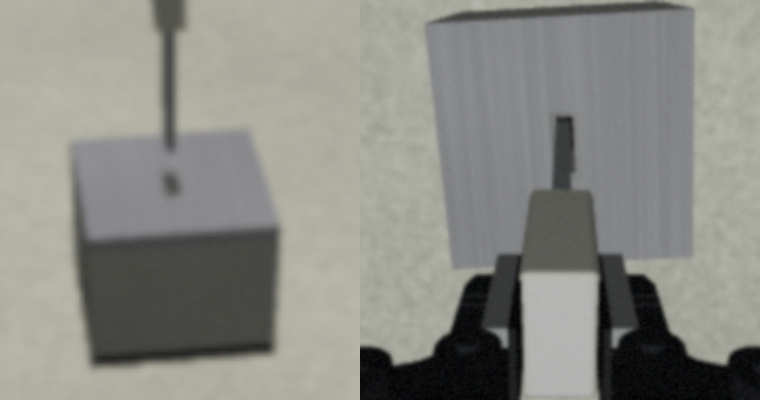

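The left (side) half shows the blade end just above the slot at (172,183). In the right (wrist) half the blade end at (563,125) overlaps the slot, whose far end is at (566,117) and right edge at (575,172). I'll fit the roof corners and slot.

```bash
python3 - <<'E'
from h import *
d=np.load('w7.npz'); c=(d['K'],d['R'],d['t']); p=d['p'];M=d['M']
w=cv2.imread('pics/w7.png'); g=cv2.cvtColor(w,6).astype(float)
q=[(160+(x-360)*.475,110+y*.475) for x,y in [(427,22),(693,8),(692,258),(453,268)]]
C=np.array([ray(c,*a,.1)[:2] for a in q])*1000
print(C.round(1),'centre',C.mean(0).round(1)); E=[C[1]-C[0],C[2]-C[1],C[3]-C[2],C[0]-C[3]]; print([(np.hypot(*e).round(1),np.degrees(np.arctan2(e[1],e[0])).round(1)) for e in E])
X,Y=M[:,0],M[:,1]
tip=lambda a,b,z:proj(c,p+X*a+Y*b-[0,0,z])
print('pred tip edge L/R',tip(.008,-.002,.124),tip(.008,.002,.124),'blade L/R',tip(.0095,-.003,.12),tip(.0095,.003,.12))
np.set_printoptions(linewidth=200)
print(g[162:200:2,248:272].astype(int))
E
```

```text
[[492.9 300.3]
 [610.5 309. ]
 [620.2 188.8]
 [501.4 180.7]] centre [556.2 244.7]
[(np.float64(117.9), np.float64(4.3)), (np.float64(120.6), np.float64(-85.4)), (np.float64(119.0), np.float64(-176.1)), (np.float64(119.9), np.float64(94.1))]
pred tip edge L/R [252.32402595 175.91424357] [256.72824204 175.91391785] blade L/R [251.17866398 175.37537226] [257.88990262 175.37488526]
[[137 134 133 132 133 130 130 129 129 133 135 134 136 134 136 137 138 138 134 136 135 133 134 136]
 [139 133 126 122 119 113 113 113 115 113 114 115 121 129 131 133 139 138 137 136 135 133 132 136]
 [139 134 122 119 109  70  50  50  47  44  38  32  63 106 128 133 136 136 136 135 134 133 132 133]
 [138 134 124 118 108  76  59  54  58  56  58  44  60 102 126 133 136 136 135 137 134 133 130 134]
 [139 133 125 115 104  73  61  61  61  62  58  48  54  93 124 133 138 138 139 136 135 131 133 133]
 [139 133 122 116  99  68  61  57  60  60  62  53  49  86 125 133 138 135 137 136 136 132 134 133]
 [139 137 129 113  98  72  59  62  61  60  61  56  49  89 123 129 134 135 135 136 134 132 134 133]
 [139 135 126 113  91  69 
[... 462 characters left out ...]
4 133]
 [137 137 130 112  79  62  63  61  58  59  60  61  65  79 109 128 133 134 134 135 132 134 133 130]
 [138 137 130 108  76  60  59  60  62  64  59  60  67  81 111 126 132 135 135 135 135 133 133 130]
 [135 137 131 106  78  63  59  59  58  61  60  62  62  77 103 124 131 135 136 136 135 135 130 130]
 [135 136 128 103  71  60  62  64  62  62  62  71  94 114 125 133 130 133 135 136 131 134 131 134]
 [134 136 128 100  71  60  60  63  61  61  63  75 109 125 129 132 132 134 135 135 131 134 131 130]
 [134 135 128  91  65  59  62  62  63  62  59  75 110 129 135 134 134 137 136 135 134 134 131 132]
 [136 135 125  92  68  59  63  61  61  62  64  72 103 128 133 133 134 135 135 135 133 134 132 132]]
```

```bash
python3 - <<'E'
from h import *
np.set_printoptions(linewidth=220)
cs=cam('side'); s=cv2.imread('pics/s7.png').min(2); print(s[120:142,260:276])
d=np.load('w7.npz'); c=(d['K'],d['R'],d['t'])
w=cv2.imread('pics/w7.png'); g=cv2.cvtColor(w,6).astype(float)
for v in range(164,201,4):
    row=g[v-1:v+2,240:275].mean(0); dk=row<98; i=np.where(dk)[0]; a,b=i[0],i[-1]
    L=a-1+(row[a-1]-98)/(row[a-1]-row[a]); Rr=b+(98-row[b])/(row[b+1]-row[b]); print(v,(240+L).round(2),(240+Rr).round(2))
print('slot side->world',ray(cs,268,135.75,.1),'tip',ray(cs,267.25,127.5,.123)); print('slot wrist',ray(c,256.7,178.3,.1))
E
```

```text
[[165 165 166 165 159 136  96  74 107 148 165 167 166 165 166 165]
 [165 165 166 166 158 136  95  75 106 147 164 165 163 165 165 166]
 [164 165 165 164 157 134  94  74 103 144 158 159 157 157 158 158]
 [158 161 158 157 152 131  94  73 101 135 150 149 148 147 145 145]
 [148 150 149 147 145 130  94  72  95 128 143 141 140 139 138 137]
 [141 141 141 140 139 128  97  75  94 126 138 140 137 137 136 136]
 [140 141 141 140 138 130 103  82  99 127 138 141 137 138 136 137]
 [141 140 142 139 139 132 117 102 110 133 139 139 139 138 137 136]
 [141 141 142 141 139 138 131 122 127 136 139 140 139 139 138 136]
 [141 141 143 141 140 139 139 136 138 140 142 139 139 139 138 137]
 [141 140 141 140 139 139 140 140 142 142 141 140 139 138 139 138]
 [142 140 141 141 138 137 135 136 139 140 140 141 139 140 138 138]
 [141 139 141 141 136 129 125 127 129 134 139 140 140 139 138 137]
 [141 139 140 139 134 124 111 106 113 126 137 139 138 139 139 137]
 [141 139 139 139 134 117  95  84  93 118 132 138 140 139 138 139]
 [140 140 139 140 136 120  93  76  82 107 128 138 139 139 137 138]
 [141 139 138 139 136 123 101  79  78 101 124 136 137 138 138 138]
 [139 139 138 139 137 127 107  87  82  99 124 137 138 137 139 137]
 [139 139 139 138 136 131 118 103 101 113 126 136 138 139 138 138]
 [138 139 139 137 138 137 129 124 125 130 136 138 139 139 138 138]
 [138 138 137 137 138 139 135 134 137 137 138 139 138 137 137 136]
 [138 138 138 138 137 137 138 137 136 138 138 139 138 137 137 138]]Traceback (most recent call last):
  File "<stdin>", line 7, in <module>
IndexError: index 0 is out of bounds for axis 0 with size 0
```

```bash
python3 - <<'E'
from h import *
cs=cam('side'); d=np.load('w7.npz'); c=(d['K'],d['R'],d['t'])
w=cv2.imread('pics/w7.png'); g=cv2.cvtColor(w,6).astype(float)
for v in range(166,201,4):
    row=g[v-1:v+2,240:275].mean(0); i=np.where(row<98)[0]; a,b=i[0],i[-1]
    L=a-1+(row[a-1]-98)/(row[a-1]-row[a]); Rr=b+(98-row[b])/(row[b+1]-row[b]); print(v,(240+L).round(2),(240+Rr).round(2))
print('slot side',ray(cs,267.35,135.3,.1),'tip lower end side (near edge)',ray(cs,267.0,127.4,.123)); print('slot wrist',ray(c,256.7,178.3,.1), 'tip col 255.2/255.8',ray(c,255.2,176,.123),ray(c,255.8,176,.123))
E
```

```text
166 252.38 260.72
170 252.2 261.15
174 251.9 261.3
178 251.56 261.52
182 251.47 261.37
186 251.37 261.55
190 251.27 261.65
194 251.07 259.68
198 250.82 259.81
slot side [0.55683737 0.24313949 0.1       ] tip lower end side (near edge) [0.55591765 0.243583   0.123     ]
slot wrist [0.55492365 0.24586905 0.1       ] tip col 255.2/255.8 [0.55315785 0.25395142 0.123     ] [0.5537022  0.25396377 0.123     ]
```

Compared with v4, the blade end has moved up in the wrist view (row about 177 to 168), and so has the grip's lower edge. So the paddle seems to have tipped a few degrees in the pads, and I'll fit that tilt.

```bash
python3 - <<'E'
from h import *
from scipy.optimize import least_squares
np.set_printoptions(linewidth=220)
d=np.load('w7.npz'); c=(d['K'],d['R'],d['t']); p=d['p'];M=d['M']; X,Y,Z=M.T
G={k:cv2.cvtColor(cv2.imread(f'pics/w{k}.png'),6).astype(int) for k in (3,4,7)}
for k in G: print(k,[int(G[k][v,252:258].mean()) for v in range(160,246)])
pts=np.array([[17,25],[17,-25],[10.5,-115]])/1e3
def pr(q):
    a,h,t=q; # offset along X, grip centre ahead of TCP, tilt (tip toward +X)
    out=[]
    for x,z in pts:
        xx=a+x*np.cos(t)-z*np.sin(t); zz=h-(z*np.cos(t)+x*np.sin(t))
        out.append(proj(c,p+X*xx+Z*zz)[1])
    return np.array(out)
for n,o in (('w4',[238.7,205,177.5]),('w7',[238.7,200.2,168.5])):
    s=least_squares(lambda q:pr(q)-o,[0,.009,0],x_scale=[.01,.01,.1]); a,h,t=s.x; print(n,s.x.round(4),'tip X off mm',1e3*(a+.115*np.sin(t)),'depth',1e3*(h+.115*np.cos(t)),s.fun.round(2))
E
```

```text
3 [143, 144, 144, 144, 145, 144, 145, 145, 145, 145, 144, 145, 146, 144, 138, 131, 118, 94, 80, 77, 77, 76, 75, 73, 74, 76, 78, 79, 77, 76, 75, 73, 73, 73, 72, 71, 69, 69, 67, 63, 62, 63, 64, 66, 75, 88, 91, 93, 91, 91, 92, 93, 93, 93, 93, 93, 92, 93, 94, 92, 93, 94, 93, 94, 94, 93, 93, 93, 93, 93, 93, 94, 93, 94, 94, 94, 94, 103, 129, 163, 189, 197, 197, 198, 197, 197]
4 [178, 177, 172, 166, 159, 149, 137, 124, 117, 125, 135, 138, 139, 139, 138, 137, 127, 97, 82, 81, 80, 79, 79, 76, 76, 76, 76, 74, 73, 72, 70, 69, 69, 70, 68, 66, 66, 66, 65, 65, 64, 63, 64, 66, 77, 85, 88, 88, 89, 87, 88, 89, 90, 89, 90, 89, 89, 88, 90, 89, 89, 89, 89, 89, 90, 90, 89, 90, 90, 90, 91, 90, 91, 91, 90, 89, 91, 97, 124, 158, 182, 188, 189, 189, 190, 190]
7 [133, 133, 130, 125, 114, 88, 61, 60, 68, 71, 70, 70, 67, 68, 68, 66, 65, 65, 63, 65, 64, 65, 64, 64, 63, 63, 63, 63, 63, 62, 63, 62, 63, 63, 62, 62, 62, 62, 62, 69, 82, 87, 88, 88, 88, 89, 88, 89, 89, 89, 89, 89, 88, 89, 88, 89, 90, 90, 90, 90, 89, 90, 90, 91, 89, 91, 90, 90, 91, 90, 90, 90, 90, 90, 91, 92, 92, 97, 115, 144, 170, 178, 180, 180, 180, 180]
w4 [-0.0153  0.0361  0.039 ] tip X off mm -10.825801497371272 depth 151.01571891213294 [-0. -0. -0.]
w7 [-0.0107  0.0302  0.0924] tip X off mm -0.041144450050226156 depth 144.74541901264087 [-0.  0.  0.]
```

```bash
python3 - <<'E'
from h import *
from scipy.optimize import least_squares
d=np.load('w7.npz'); c=(d['K'],d['R'],d['t']); p=d['p'];M=d['M']; X,Y,Z=M.T
pts=np.array([[17,25],[17,-25],[10.5,-115]])/1e3
def pr(q):
    a,h,t=q
    return np.array([proj(c,p+X*(a+x*np.cos(t)-z*np.sin(t))+Z*(h-(z*np.cos(t)+x*np.sin(t))))[1] for x,z in pts])
w4=np.array([238.4,204.3,177.]); w7=np.array([238.6,199.7,167.8])
for a0 in(-.003,-.001): print(pr([a0,.009,0]),pr([a0,.009,.06]),pr([a0,.006,.06]))
for t0 in (-.03,0,.03):
    b=w4-pr([-.003,.009,t0])
    s=least_squares(lambda q:pr(q)+b-w7,[-.003,.009,t0],x_scale=[.01,.01,.1]); a,h,t=s.x; print('t0',t0,'bias',b.round(1),'->',s.x.round(4),'tip X',1e3*(a+.115*np.sin(t)),'depth',1e3*(h+.115*np.cos(t)))
E
```

```text
[237.92600653 202.06850154 176.42911009] [241.93821226 200.36467957 169.23642136] [245.00035366 201.97019426 169.98669184]
[233.91473697 198.98602524 174.28844922] [237.92964131 197.25243954 167.05807162] [240.91863478 198.81347418 167.78651674]
t0 -0.03 bias [ 2.5  1.3 -3. ] -> [-0.0014  0.0097  0.031 ] tip X 2.138121174128753 depth 124.6662953066357
t0 0 bias [0.5 2.2 0.6] -> [-0.0012  0.0093  0.0602] tip X 5.669583438454035 depth 124.11057710964783
t0 0.03 bias [-1.5  3.1  4.2] -> [-0.0011  0.0089  0.0893] tip X 9.179026947405388 depth 123.46912294530219
```

Model: the paddle is tipped about 0.06 rad toward tool +x, and the reader's yaw is about 4.2°. I'll correct the tilt and yaw and re-measure numerically.

Emit:
step_arm:
  moves:
    - {"rx": 0, "ry": 0, "rz": -2.9, "dx": 0, "dy": 0, "dz": 0, "gripper": -1}
    - {"rx": 0, "ry": -3.4, "rz": 0, "dx": 0, "dy": 0, "dz": 0, "gripper": -1}
    - {"rx": 0, "ry": 0, "rz": 0, "dx": 0, "dy": 0, "dz": 0, "gripper": -1}
    - {"rx": 0, "ry": 0, "rz": 0, "dx": 0, "dy": 0, "dz": 0, "gripper": -1}

```text
clock: 23.38
tcp_pos: [0.5523, 0.2465, 0.2464]
orientation: [2.107, 2.271, -0.061]
contact_force: [-0.3, -0.4, -0.4]
grip_width: 0.0166
gripper_force: 59.2
```

```bash
cat > m8.py <<'E'
import sys
from h import *
np.set_printoptions(linewidth=230)
k=sys.argv[1]
o=r.get_obs();p=np.array(o['tcp_pos']);M=R.from_rotvec(o['orientation']).as_matrix();print(o['clock'],p.round(4));print(M.round(3))
c=cam('wrist'); w=r.grab_frame('wrist'); s=r.grab_frame('side'); cv2.imwrite(f'pics/w{k}.png',w);cv2.imwrite(f'pics/s{k}.png',s); np.savez(f'w{k}.npz',K=c[0],R=c[1],t=c[2],p=p,M=M)
X,Y,Z=M.T; tilt=-.06
D=-Z  # paddle axis up, in tool frame tilted back: tip toward +X by .06
ax=np.cos(.06)*Z+np.sin(.06)*X; px=np.cos(.06)*X-np.sin(.06)*Z; gc=p-.0012*X+.0093*Z; tip=gc+.115*ax
print('paddle axis',ax.round(3),'tip',tip.round(4),'tip far edge px',proj(c,tip+.0105*px),'slot by wrist7 px',proj(c,[.5552,.2459,.1]))
g=cv2.cvtColor(w,6).astype(int)
for v in range(int(sys.argv[2]),int(sys.argv[3]),2): print(v,g[v,244:270])
S=s.min(2); print(S[int(sys.argv[4]):int(sys.argv[5]),260:276])
E
python3 m8.py 8 160 206 120 141
```

```text
23.375 [0.5523 0.2465 0.2464]
[[-0.074  0.997  0.005]
 [ 0.996  0.075 -0.058]
 [-0.058  0.001 -0.998]]
paddle axis [ 0.001  0.002 -1.   ] tip [0.5525 0.2449 0.1221] tip far edge px [254.64152486 167.28813289] slot by wrist7 px [257.39198142 170.71867373]
160 [137 135 136 139 141 139 137 124 118 107  64  27  22  26  26  26  29  61 106 128 136 136 136 138 138 135]
162 [135 137 136 137 139 139 136 121 119 109  64  32  28  26  25  27  27  59 107 127 134 135 137 137 139 136]
164 [135 136 135 139 140 141 135 123 117 110  62  22  20  24  28  23  27  58 108 127 132 138 138 137 137 137]
166 [139 135 135 139 140 139 134 121 116 105  58  28  26  35  26  29  29  60 106 129 136 137 140 138 137 137]
168 [137 136 136 138 138 139 132 123 111  80  59  54  56  55  54  46  33  58 108 129 133 139 137 136 136 137]
170 [135 137 137 137 137 140 136 120 100  71  57  58  59  58  54  53  48  69 108 130 134 137 139 136 138 135]
172 [136 134 137 138 138 141 135 120  99  69  58  56  58  58  57  59  64  82 111 128 135 137 137 138 137 136]
174 [136 136 134 136 140 138 134 117  96  70  60  60  57  57  56  59  65  8
[... 2340 characters left out ...]
 139 141 139 139 139 139 138]
 [141 140 140 140 137 135 134 136 137 139 141 140 139 139 138 138]
 [140 139 141 141 135 131 126 126 129 135 138 139 139 138 139 137]
 [141 139 140 139 133 123 113 107 113 128 137 139 139 139 137 138]
 [141 139 140 139 135 118  96  83  93 118 133 139 139 139 139 138]
 [141 140 138 140 136 120  94  75  81 107 129 138 138 139 138 139]
 [140 140 139 139 137 124 102  78  78 102 125 137 139 138 139 138]
 [139 138 139 138 138 128 107  86  81 101 124 135 138 137 138 138]
 [140 139 139 138 138 131 117 104 100 112 127 136 139 138 138 138]
 [138 140 138 138 138 136 130 123 124 129 136 138 139 138 138 137]
 [138 138 138 137 138 139 137 134 136 139 138 139 138 137 140 138]]
```

```bash
python3 - <<'E'
from h import *
d=np.load('w8.npz'); c=(d['K'],d['R'],d['t']); p=d['p'];M=d['M']
w=cv2.imread('pics/w8.png'); g=cv2.cvtColor(w,6).astype(int); print([int(g[v,255:260].mean()) for v in range(140,166)], [int(g[v,260]) for v in range(180,190)])
t=ray(c,255.6,167.6,.122); print('tip far edge',t, 'centre y',t[1]-.0105)
for v in (150,155,171,184.3): print(v,ray(c,257.55,v,.1))
E
```

```text
[137, 136, 135, 136, 136, 136, 136, 135, 135, 136, 136, 135, 136, 136, 134, 130, 120, 95, 53, 27, 25, 25, 27, 26, 23, 27] [67, 66, 65, 70, 86, 107, 109, 110, 107, 114]
tip far edge [0.55262661 0.25514507 0.122     ] centre y 0.24464506682565945
150 [0.55374312 0.26644691 0.1       ]
155 [0.55412477 0.26158259 0.1       ]
171 [0.55537675 0.24562565 0.1       ]
184.3 [0.55645453 0.23188893 0.1       ]
```

Clean data: the slot's image is now straight. Slot centre is (0.5554, 0.2456) and the tip is (0.5526, 0.2447). I'll shift by (+2.6, +0.9) mm, lower 14 mm and recheck.

Emit:
step_arm:
  moves:
    - {"rx": 0, "ry": 0, "rz": 0, "dx": 0.7, "dy": 2.6, "dz": 0, "gripper": -1}
    - {"rx": 0, "ry": 0, "rz": 0, "dx": 0.4, "dy": 0, "dz": 7, "gripper": -1}
    - {"rx": 0, "ry": 0, "rz": 0, "dx": 0.4, "dy": 0, "dz": 7, "gripper": -1}
    - {"rx": 0, "ry": 0, "rz": 0, "dx": 0, "dy": 0, "dz": 0, "gripper": -1}
    - {"rx": 0, "ry": 0, "rz": 0, "dx": 0, "dy": 0, "dz": 0, "gripper": -1}

```text
clock: 24.1
tcp_pos: [0.5547, 0.2474, 0.2317]
orientation: [2.107, 2.271, -0.063]
contact_force: [-0.7, -0.1, -0.4]
grip_width: 0.0167
gripper_force: 59.2
```

```bash
python3 m8.py 9 146 200 124 141
```

```text
24.1 [0.5547 0.2474 0.2317]
[[-0.075  0.997  0.004]
 [ 0.995  0.075 -0.059]
 [-0.059 -0.    -0.998]]
paddle axis [-0.  0. -1.] tip [0.5548 0.2457 0.1075] tip far edge px [254.64279232 167.29280488] slot by wrist7 px [255.10826094 175.75166879]
146 [142 141 141 139 137 137 135 134 134 133 135 137 138 141 138 139 140 140 141 142 139 141 137 138 136 135]
148 [140 141 143 139 136 137 136 134 136 135 136 138 138 142 138 139 138 140 141 141 139 139 138 138 135 138]
150 [139 139 142 139 135 134 136 135 136 133 136 136 138 140 138 140 138 140 140 142 140 140 138 138 137 134]
152 [137 141 140 141 137 134 139 135 136 134 135 136 139 137 137 139 139 138 140 140 140 140 137 137 137 137]
154 [138 143 142 139 136 135 135 133 134 132 136 138 138 137 139 138 141 140 141 142 139 139 137 139 136 136]
156 [138 143 142 140 134 136 138 135 134 133 134 138 136 141 139 138 139 137 141 143 140 139 138 138 137 135]
158 [137 140 141 139 134 133 136 133 133 131 135 136 136 136 138 137 139 138 141 141 140 138 138 137 137 136]
160 [137 140 140 139 128 123 124 124 125 124 124 128 130 131 132 132 134 134 137 138 1
[... 2553 characters left out ...]
  94 125 139 140 140 140 137]
 [141 140 141 142 140 134 118  90  71  94 126 138 140 139 139 139]
 [141 139 141 141 137 129 117  90  76  98 127 139 140 139 139 140]
 [141 140 140 140 135 123 106  84  80 102 128 139 140 139 139 138]
 [141 140 140 140 135 118  95  76  79 106 128 138 139 139 138 137]
 [140 139 140 141 136 120  95  74  79 105 126 138 139 139 139 138]
 [140 139 138 139 137 124 102  79  77 101 126 137 139 138 139 139]
 [140 139 139 138 137 127 108  86  83 100 123 136 139 139 137 138]
 [140 139 139 139 139 131 117 103 101 112 128 137 138 138 138 139]
 [139 139 140 138 137 136 131 124 126 129 136 139 139 138 138 138]
 [139 138 139 138 138 138 137 135 136 139 138 139 139 138 138 138]]
```

The slot is centred on the blade (columns 255.6 for both), and the y positions agree. I'll insert part way first.

Emit:
step_arm:
  moves:
    - {"rx": 0, "ry": 0, "rz": 0, "dx": 0.3, "dy": 0, "dz": 5, "gripper": -1}
    - {"rx": 0, "ry": 0, "rz": 0, "dx": 0.3, "dy": 0, "dz": 5, "gripper": -1}
    - {"rx": 0, "ry": 0, "rz": 0, "dx": 0.3, "dy": 0, "dz": 5, "gripper": -1}
    - {"rx": 0, "ry": 0, "rz": 0, "dx": 0.3, "dy": 0, "dz": 5, "gripper": -1}
    - {"rx": 0, "ry": 0, "rz": 0, "dx": 0, "dy": 0, "dz": 0, "gripper": -1}

```text
clock: 24.82
tcp_pos: [0.5543, 0.2473, 0.2112]
orientation: [2.107, 2.271, -0.064]
contact_force: [-0.4, -0.4, -0.4]
grip_width: 0.0171
gripper_force: 59.2
```

Emit:
step_arm:
  moves:
    - {"rx": 0, "ry": 0, "rz": 0, "dx": 0.5, "dy": 0, "dz": 8, "gripper": -1}
    - {"rx": 0, "ry": 0, "rz": 0, "dx": 0.5, "dy": 0, "dz": 8, "gripper": -1}
    - {"rx": 0, "ry": 0, "rz": 0, "dx": 0.5, "dy": 0, "dz": 8, "gripper": -1}
    - {"rx": 0, "ry": 0, "rz": 0, "dx": 0.5, "dy": 0, "dz": 8, "gripper": -1}
    - {"rx": 0, "ry": 0, "rz": 0, "dx": 0.5, "dy": 0, "dz": 8, "gripper": -1}
    - {"rx": 0, "ry": 0, "rz": 0, "dx": 0.4, "dy": 0, "dz": 7, "gripper": -1}
    - {"rx": 0, "ry": 0, "rz": 0, "dx": 0, "dy": 0, "dz": 0, "gripper": -1}
    - {"rx": 0, "ry": 0, "rz": 0, "dx": 0, "dy": 0, "dz": 0, "gripper": -1}
    - {"rx": 0, "ry": 0, "rz": 0, "dx": 0, "dy": 0, "dz": 0, "gripper": -1}
    - {"rx": 0, "ry": 0, "rz": 0, "dx": 0, "dy": 0, "dz": 0, "gripper": -1}

```text
clock: 26.08
tcp_pos: [0.5548, 0.2476, 0.165]
orientation: [2.107, 2.271, -0.062]
contact_force: [0.4, 0.8, -0.9]
grip_width: 0.0163
gripper_force: 59.1
```

```bash
python3 m8.py 10 160 206 118 140
```

```text
26.075 [0.5548 0.2476 0.165 ]
[[-0.075  0.997  0.005]
 [ 0.995  0.075 -0.059]
 [-0.059  0.    -0.998]]
paddle axis [ 0.     0.001 -1.   ] tip [0.5549 0.246  0.0407] tip far edge px [254.63486971 167.31937878] slot by wrist7 px [255.11706853 203.74047828]
160 [141 137 137 135 138 136 136 135 138 136 140 137 140 143 142 143 142 144 143 141 145 144 142 144 139 140]
162 [143 136 137 136 139 137 135 135 138 136 136 140 140 141 139 141 142 142 142 143 144 145 143 143 141 142]
164 [140 140 136 134 138 136 136 135 140 137 139 140 139 144 139 140 141 142 141 143 144 142 145 143 140 143]
166 [142 139 137 137 136 137 135 137 137 137 138 139 140 141 142 143 138 142 141 143 141 144 144 143 140 142]
168 [141 139 137 134 137 136 137 135 138 137 137 141 140 142 141 142 143 144 143 143 143 143 144 143 142 141]
170 [143 139 137 136 137 137 135 137 137 135 138 138 143 142 139 139 143 142 141 143 141 142 144 144 141 139]
172 [144 140 136 138 138 136 135 137 137 137 138 139 139 142 141 141 142 143 140 143 144 142 143 141 141 141]
174 [143 139 138 136 137 136 135 136 138 136 137 138 139 140 140 141 140 13
[... 2407 characters left out ...]
 103 130 141 143 141 140 140]
 [144 144 143 144 142 128  94  64  73 103 131 141 142 142 142 141]
 [144 143 143 144 141 126  91  62  72 104 131 141 142 142 141 141]
 [144 143 142 143 137 122  88  61  71 103 131 141 142 142 141 141]
 [144 141 142 142 136 118  85  60  71 101 131 140 143 141 141 140]
 [143 142 142 143 137 119  85  62  70 102 128 140 142 141 140 141]
 [143 142 142 143 138 120  89  64  70 100 127 139 142 141 142 141]
 [144 142 141 141 139 125  96  70  71  99 126 139 140 141 142 141]
 [143 142 141 141 140 128 104  79  77 100 126 138 141 142 141 140]
 [142 141 140 140 140 133 116  99  99 110 129 139 141 141 140 140]
 [142 141 142 141 141 139 130 125 126 132 137 140 142 140 140 141]]
```

The blade is in the slot about 59 mm deep and upright, with negligible contact force and a 59 N grip. Handing in.

```bash
python3 -c "
from bench import r
o=r.get_obs();print(max(abs(v) for v in o['qvel']),o['gripper_force']);print(r.hand_in())"
```

```text
0.002196001022961298 59.11195993423462
the job is handed in; nothing more can be done
None
```

The job is handed in, with no verdict returned: after about 4.5 circles of stirring, the paddle is held still and upright in the reader's slot, about 59 mm deep by estimate and clear of the roof; all eight beads were in the bowl when last seen, before the final circle.

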